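Wedge a laptop power adapter tight in its test cradle

ROBOT

A 6-joint arm with a two-finger parallel gripper is mounted at the origin on the work surface. World frame = base frame: x ahead of the robot, y to its left, z up, the work surface at z = 0. Lengths are in m, angles in rad, forces in N, time in s.
With the tool pointing down it reaches from about 0.35 to 0.975 m from the base axis. Payload 4.9 kg.
Tool frame: the origin (TCP) lies midway between the tips of the shut fingers; the grasp point (between the pads) lies manip.grip_depth behind it (manip.grip_depth is the distance from the TCP to the grasp point, in m); z points along the fingers, x is the direction in which the jaws open and shut, and the axes are right-handed (so a half turn about z gives the same grasp; the last joint's range is limited). The gripper opens to 85 mm and grips with 20 to 120 N. Pads are 22 mm wide; open, the fingers measure 114 mm over their backs; the gripper's body (76 mm by 85 mm) begins 54 mm behind the grasp point. The pads swing forward as they close: fully open they stand 13 mm farther back than shut.
Start: joints at [-1.309, 0.053, 1.613, -0, 1.476, -0.119], TCP at [0.232, -0.58, 0.231] pointing down, gripper open.
Joint ranges: [-3.01, 3.01], [-1.01, 2.22], [0.06, 2.58], [-1.02, 4.17], [0.09, 2.62], [-3.14, 3.14]. Speed limits (rad/s): [2.57, 2.57, 3.14, 3.14, 3.14, 3.14].

INTERFACE

Orientations are given as a unit quaternion [w, x, y, z].
In Python, from plant import state, grab_frame, ticket, manip gives the robot as it stands.
- The arm moves only by the tool carry_out, never from a script. Its argument "moves" is a list that holds one entry, the list of rows, each a list of 7 numbers: the turn, a rotation vector about the tool's x, y, z each as a share of 5 degrees, from -1 to 1, then the shift along the tool's x, y, z each as a share of 0.04 m, from -1 to 1, then the gripper command: -1 is shut, 1 is fully open, values between are in proportion. A call has 1 to 8 rows; each row shifts and turns the commanded pose from where the row before left it, along the tool's axes as they then stand; what a row does not reach is not made up. A row lasts 1/12 s, in which the tool goes at most 41.7 mm and 7.16 degrees, less where a joint would pass 70% of its speed; a pose out of reach is approached as far as the arm can. A call with a number of a shift or a turn outside -1 to 1 is refused whole. A call with a gripper value outside its range is refused whole. The fingers move at their own pace and stop on an object; the grip force is fixed at half the most. Time passes only in rows, so rows that do not move let the fingers close. It gives the time, the measured TCP pose, the force and the opening at its end, in the units of the state.
- state(): the state, without advancing time (a new reading comes with each control period).
- grab_frame(name): name is "scene" or "side" or "wrist"; returns a dict with "frame" (384x512x3 uint8, red, green, blue), "z_map" (384x512 float32, m along the optical axis (not along the pixel's ray), 0 where there is no reading), "K" (3x3 intrinsics, pixels), "k1" (the pictures are not rectified: a ray, as slopes to the right and down, at radius r is drawn at 1 + k1 r^2 times it, then the intrinsics apply), "world_from_camera" (4x4, takes a point from camera to world coordinates); the wrist camera has in their place "hand_eye" (4x4, takes a point from camera to tool coordinates, whose origin is the TCP and whose axes are the tool frame's). Camera axes: x right, y down, z forward; pixel columns grow to the right and rows downward; lengths in m; the calibration is good to about 2 mm. A picture is of the moment at which its call begins: read the wrist's pose just before it.
- ticket.job_done(): hands the job in, once; it reports no verdict.
The state is a dict: "time": time; "joint_pos": joint angles; "joint_vel": joint speeds; "joint_efforts": joint torques, N m; "tool_pos": TCP position; "tool_rot": TCP orientation; "contact_force": force on the tool from outside, world axes, zero at the start; "ft_torque": the same for the moment, N m; "gripper_width": opening from 0.0 (shut) to 1.0 (fully open).
Only numpy, scipy, OpenCV 4.12 (cv2) and the standard library are available. Lean on these libraries where they do the work, as an engineer would, in place of code of your own. Each camera call takes 0.05 s, during which the arm holds its last target.

TASK

Stand the yellow wedge thin end down in the slot beside the black power adapter in the blue cradle, its flat side against the tall cheek, and let go of it while it is still loose. Then take the red-headed tapper and tap the wedge down with it, gently, until the wedge locks and the adapter is clamped tight, without crushing the adapter. Stand the tapper back upright on the table and leave the other things alone.

Things in the scene. Friction and masses are not known exactly. Their poses are not given: they have to be found in the camera images.
- wedge: Yellow plastic wedge, 60 g, 95 mm long, 28 mm wide (y), 1 in 4 taper from 29 mm thick at the top to 5 mm at the thin end. Origin: middle of the thin end; z up to the thick end. Flat upright side at x = -2.5 mm; the other slopes from x = +2.5 at z = 0 to +26.25 mm at z = 95. Starts standing thin end down in a rack pocket, 35 mm deep, its axes along the rack's. Grip across y near the top.
- wedge_top (a point): Point in the middle of the wedge's flat top, where it is struck: 10, 0, 95 mm from the wedge's origin in the wedge's axes.
- rack: Dark wooden fixed rack block, 70 x 150 x 45 mm; origin at the centre of its underside, z up. Two pockets 35 mm deep at y = +40 and -40 mm: the wedge is in one, a white spacer in the other. It stands left or right of the cradle.
- cradle: Blue fixed cradle, 155 x 150 mm; origin under its middle, z up. Along +x: tall cheek (top z = 82 mm, inner face x = -45 mm), wedge slot, adapter, orange pad on stiff springs, back wall. Two aluminium lips 32 mm apart, 7 mm proud of the cheek and as tall, form the wedge's channel. The base is open under the slot: the wedge never meets a floor.
- slot (a point): Middle of the wedge channel: on the cheek's inner face, midway between the lips, at the height of the adapter's top (68 mm over the table). x points from cheek to adapter, y along the slot, z up. The slot is 9 to 10 mm wide in x at the start. A locked wedge has its flat face on x = 0 (origin x = 2.5 mm), y within 2 mm, and its thin end 22 to 64 mm below this point.
- cradle_back (a point): Top of the cradle's back wall, 66 mm up. In front of it a screw stop carries the sprung pad; where the screw was left is unknown (7.5 mm range) so the depth at which the wedge locks varies by 30 mm and must be felt. Once the adapter meets the pad, each further mm of wedge adds about 2 N of clamp and 3 N of push. Friction varies 20 percent; it keeps a locked wedge in place.
- adapter: Black power adapter, 46 (x) x 100 (y) x 34 mm, 280 g, grey label on top, on the cradle's base (34 mm up). Origin: centre of its underside. Loose: the wedge first slides it 0 to 9 mm, at a few N, to the pad. A push of 13 to 17 N on the wedge then locks it well (about 10 N clamp); under 9 N it is not tight, over 25 N the case may be crushed.
- tapper: Tapper standing upright on the table: red head 48 mm across, 30 mm high, below; pale wooden handle 28 mm across and 85 mm long above; 115 mm tall, about 300 g. Origin: centre of the head's underside, the striking face; z up the handle. It stands on the other side of the cradle from the rack.
- spacer: White plastic spacer, 13 x 28 x 80 mm, standing in the rack's other pocket. Origin near the centre of its underside. Leave it there.
- mouse_white: White computer mouse, 100 x 56 x 31 mm, bystander; origin under its centre.
- mouse_black: Black computer mouse, 100 x 56 x 31 mm, bystander; origin under its centre.
- spare_adapter: A second black power adapter lying flat on the table, 46 x 100 x 34 mm, bystander; origin on its underside.
- tape_roll: Roll of yellow tape, 90 mm across, 24 mm high, bystander; origin under its centre.
- usb_hub: Grey box with four sockets, 30 x 90 x 18 mm, bystander; origin under its centre.
- screwdriver: Screwdriver lying on the table, bystander; origin under it.

How it is judged:
By the outcome, as a careful person would: the job done as asked, in the order asked, and still so for the second after the job is handed in, with the robot touching nothing.
It also fails if it takes over 64 s, if anything falls off the work surface, if the arm or the gripper's body presses on something with over 40 N, if the wrist force passes 120 N, or if a joint passes its speed limit or range.

## Working session

There is one attempt and no reset: what is moved stays moved. The work goes in short steps, Python scripts to look and compute and a tool call to move; the robot and the scene stay as the last step left them, time stands still between calls to the robot, and variables do not carry over. Pictures are saved under pics/ and viewed, and the job is handed in when it is done.

Besides the shell and the picture viewer there is one more tool, called as a command line: name --argument value ..., lists and objects as JSON in quotes. carry_out: Moves the arm, as the interface text tells. Shift numbers are shares of 0.04 m and turn numbers shares of 5 degrees, none past 1 either way. Its arguments: {"type":"object","properties":{"moves":{"type":"array"}},"required":["moves"]}

```bash
ls; mkdir -p pics
python3 - <<'E'
from plant import state, grab_frame, ticket, manip
import cv2,pickle
print(state()); print({k:getattr(manip,k) for k in dir(manip) if k[0]!='_'})
for n in ['scene','side','wrist']:
    f=grab_frame(n); pickle.dump(f,open(n+'0.pkl','wb'))
    cv2.imwrite(f'pics/{n}0.png',f['frame'][:,:,::-1])
    print(n,f['K'],f['k1'],f.get('world_from_camera',f.get('hand_eye')))
E
```

```text
pics
{'time': 0.0, 'joint_pos': array([-1.30902421e+00,  5.33878722e-02,  1.61431910e+00,  1.47834372e-05,
        1.47600435e+00, -1.18990591e-01]), 'joint_vel': array([-0.00071014,  0.00200958, -0.00127656,  0.00055772, -0.0008786 ,
       -0.00049817]), 'joint_efforts': array([-5.11965281e-04, -3.93688238e+01, -3.70175672e+01, -9.79650622e-05,
        7.12157664e-03,  8.62424713e-06]), 'tool_pos': array([ 0.23211214, -0.57961697,  0.2300288 ]), 'tool_rot': array([-6.99286516e-04,  8.28138214e-01, -5.60522949e-01, -7.95769330e-04]), 'contact_force': array([-0.43126772, -0.54842679,  0.35083367]), 'ft_torque': array([ 0.01428464, -0.0284927 , -0.03710554]), 'gripper_width': 1.0015489014515322}
{'IKError': <class 'plant.IKError'>, 'grip_depth': 0.0187}
scene [[363.44607162   0.         258.33589079]
 [  0.         363.44607162 190.84184889]
 [  0.           0.           1.        ]] -0.07302487451817462 [[ 0.71702977  0.4252299  -0.55231137  1.14661722]
 [ 0.69701021 -0.44503475  0.56224624 -0.58509771]
 [-0.00671384 -0.78811396 -0.61549274  0.70797027]
 [ 0.          0.          0.          1.        ]]
side [[368.15464977   0.         258.18519395]
 [  0.         368.15464977 192.85747492]
 [  0.           0.           1.        ]] -0.0686997149002587 [[-0.71219646 -0.51878325  0.47290606 -0.00914448]
 [-0.70197244  0.52315918 -0.4832589   0.61925664]
 [ 0.00330147 -0.6761423  -0.73676366  1.04472502]
 [ 0.          0.          0.          1.        ]]
wrist [[297.41910081   0.         261.5659498 ]
 [  0.         297.41910081 193.59523614]
 [  0.           0.           1.        ]] -0.0060282521728911775 [[ 9.99998913e-01  1.21601796e-03 -8.33962432e-04  1.09366081e-04]
 [-8.96966684e-04  9.50572228e-01  3.10502229e-01 -8.03570471e-02]
 [ 1.17031782e-03 -3.10501144e-01  9.50572286e-01 -1.42343191e-01]
 [ 0.00000000e+00  0.00000000e+00  0.00000000e+00  1.00000000e+00]]
```

View pics/scene0.png

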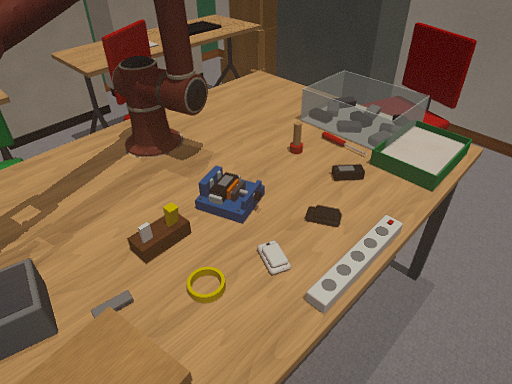

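View pics/side0.png

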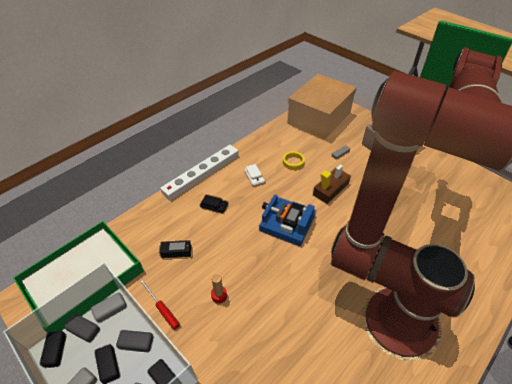

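View pics/wrist0.png

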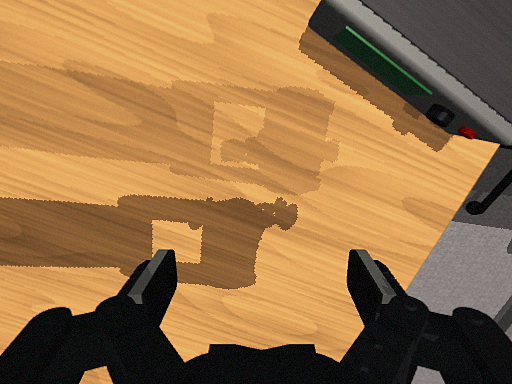

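The scene view shows the cradle at about (230,192), the rack at (160,235) with the yellow wedge at (171,214), and the tapper at (297,138). The side view shows them at (288,219), (332,185) and (219,290). The wrist sees only bare table. Next I'll take positions from the depth.

```bash
cat > h.py <<'E'
import numpy as np,cv2,pickle
from scipy.spatial.transform import Rotation as R
def Rq(q): return R.from_quat([q[1],q[2],q[3],q[0]])
def cloud(f,st=None):
    """world points HxWx3 (nan when no depth)"""
    z=f['z_map'];h,w=z.shape
    u,v=np.meshgrid(np.arange(w),np.arange(h))
    K=f['K']; d=np.array([f['k1'],0,0,0,0.])
    n=cv2.undistortPoints(np.stack([u,v],-1).reshape(-1,1,2).astype(float),K,d).reshape(h,w,2)
    P=np.dstack([n[...,0]*z,n[...,1]*z,z]).astype(float); P[z<=0]=np.nan
    T=f['world_from_camera'] if 'world_from_camera' in f else W(st)@f['hand_eye']
    return P@T[:3,:3].T+T[:3,3]
def W(st):
    T=np.eye(4);T[:3,:3]=Rq(st['tool_rot']).as_matrix();T[:3,3]=st['tool_pos'];return T
def project(f,P,st=None):
    T=f['world_from_camera'] if 'world_from_camera' in f else W(st)@f['hand_eye']
    c=(np.atleast_2d(P)-T[:3,3])@T[:3,:3]
    p=cv2.projectPoints(c.reshape(-1,1,3),np.zeros(3),np.zeros(3),f['K'],np.array([f['k1'],0,0,0,0.]))[0]
    return p.reshape(-1,2)
E
python3 - <<'E'
from h import *
for n in ['scene','side']:
    f=pickle.load(open(n+'0.pkl','rb'));P=cloud(f);I=f['frame'].astype(int)
    hsv=cv2.cvtColor(f['frame'],cv2.COLOR_RGB2HSV)
    H,S,V=[hsv[...,i].astype(int) for i in range(3)]
    win=(P[...,0]>.2)&(P[...,0]<1.1)&(abs(P[...,1])<.7)
    for nm,m in dict(blue=(H>105)&(H<128)&(S>120)&(P[...,2]>.01),yellow=(H>22)&(H<32)&(S>200)&(P[...,2]>.08),ylow=(H>22)&(H<32)&(S>200)&(P[...,2]<.04),red=((H<6)|(H>174))&(S>170)&(P[...,2]<.05),white=(S<40)&(V>150)&(P[...,2]>.05)).items():
        m=m&win; q=P[m]
        if len(q): print(n,nm,len(q),np.round(np.median(q,0),3),np.round(np.percentile(q,3,0),3),np.round(np.percentile(q,97,0),3))
E
```

```text
scene blue 530 [ 0.514 -0.066  0.037] [ 0.414 -0.118  0.033] [0.572 0.036 0.085]
scene yellow 112 [ 0.493 -0.241  0.106] [ 0.476 -0.253  0.085] [ 0.502 -0.226  0.108]
scene ylow 549 [ 0.688 -0.294  0.023] [ 0.643 -0.334  0.004] [ 0.726 -0.251  0.026]
scene red 178 [0.492 0.466 0.023] [0.439 0.172 0.009] [0.902 0.481 0.041]
scene white 108 [ 0.487 -0.09   0.089] [ 0.434 -0.33   0.055] [0.675 0.536 0.142]
side blue 915 [0.477 0.    0.035] [ 0.397 -0.092  0.015] [0.564 0.056 0.083]
side yellow 73 [ 0.482 -0.233  0.102] [ 0.471 -0.253  0.082] [ 0.498 -0.227  0.107]
side ylow 177 [ 0.679 -0.285  0.018] [ 0.635 -0.331  0.004] [ 0.718 -0.248  0.027]
side red 380 [0.473 0.473 0.024] [0.42  0.309 0.013] [0.548 0.489 0.033]
side white 454 [0.479 0.534 0.139] [ 0.299 -0.311  0.055] [0.699 0.682 0.142]
```

Run:
```python
import cv2
a=cv2.imread('pics/scene0.png')[120:300,110:340];b=cv2.imread('pics/side0.png')[130:310,190:370]
cv2.imwrite('pics/sc1.png',cv2.resize(a,None,fx=3.4,fy=3.3,interpolation=cv2.INTER_CUBIC))
cv2.imwrite('pics/si1.png',cv2.resize(b,None,fx=3.3,fy=3.3,interpolation=cv2.INTER_CUBIC))
```

```text
(no output)
```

View pics/sc1.png

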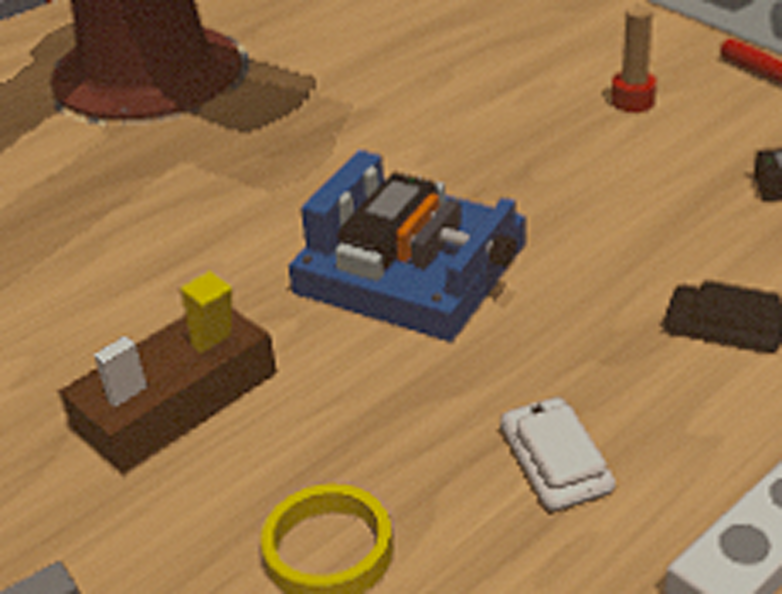

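View pics/si1.png

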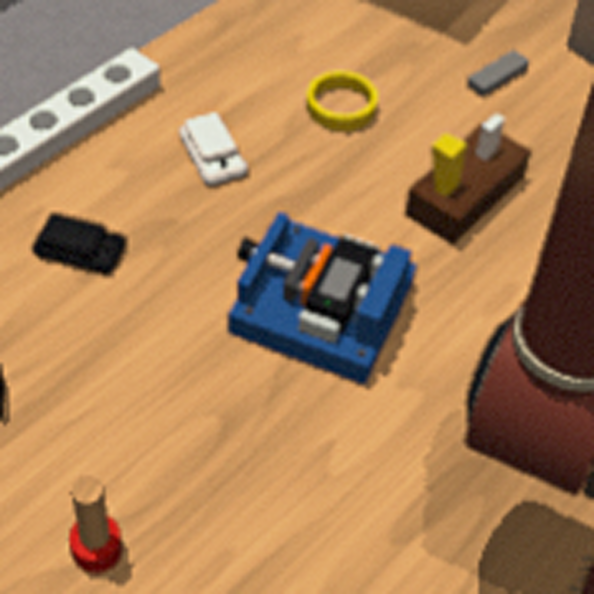

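The cradle sits near (0.48,-0.03) with its cheek toward the robot. The wedge is at about (0.49,-0.24) in the rack pocket nearer the cradle. I'll move the wrist camera over both for a close measurement.

carry_out --moves '[[[0,0,0.545,0,0,-0.22,1],[0,0,0.545,0,0,-0.22,1],[0,0,0.545,0,0,-0.22,1],[0,0,0.545,0,0,-0.22,1],[0,0,0.545,0,0,-0.22,1],[0,0,0.545,0,0,-0.22,1],[0,0,0.545,0,0,-0.22,1],[0,0,0.545,0,0,-0.22,1]]]'

```text
time: 0.82
tool_pos: [0.2322, -0.58, 0.3016]
tool_rot: [0.0, -0.706, 0.708, 0.0]
contact_force: [-0.2, 0.8, 0.1]
gripper_width: 1.003
```

carry_out --moves '[[[0,0,0,-0.8,-0.55,0,1],[0,0,0,-0.8,-0.55,0,1],[0,0,0,-0.8,-0.55,0,1],[0,0,0,-0.8,-0.55,0,1],[0,0,0,-0.8,-0.55,0,1],[0,0,0,-0.8,-0.55,0,1],[0,0,0,-0.8,-0.55,0,1],[0,0,0,-0.8,-0.55,0,1]]]'

```text
time: 1.48
tool_pos: [0.4088, -0.3223, 0.3014]
tool_rot: [-0.0, 0.707, -0.707, -0.0]
contact_force: [0.8, -0.1, 0.5]
gripper_width: 0.999
```

carry_out --moves '[[[0,0,0,-0.9,-0.6,0,1],[0,0,0,-0.9,-0.6,0,1],[0,0,0,-0.9,-0.6,0,1],[0,0,0,-0.9,-0.6,0,1],[0,0,0,-0.9,-0.6,0,1],[0,0,0,0,0,0,1],[0,0,0,0,0,0,1]]]'

```text
time: 2.07
tool_pos: [0.5243, -0.1488, 0.3011]
tool_rot: [0.0, 0.709, -0.705, -0.0]
contact_force: [-0.3, -0.4, 0.4]
gripper_width: 0.996
```

```bash
cat > snap.py <<'E'
import sys
from plant import state, grab_frame
from h import *
n,tag=sys.argv[1:3]
s=state();f=grab_frame(n);pickle.dump((s,f),open(tag+'.pkl','wb'))
cv2.imwrite(f'pics/{tag}.png',f['frame'][:,:,::-1])
print(round(s['time'],2),s['tool_pos'].round(4),Rq(s['tool_rot']).as_matrix().round(3).tolist())
E
python3 snap.py wrist w1
```

```text
2.07 [ 0.5243 -0.1488  0.3011] [[0.005, -1.0, -0.001], [-1.0, -0.005, 0.0], [-0.0, 0.001, -1.0]]
```

View pics/w1.png

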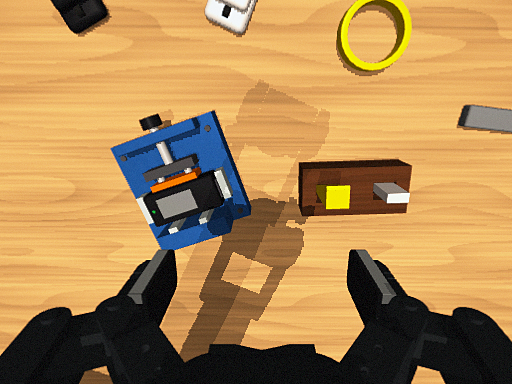

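The wrist view shows the cradle yawed about 17° at (185,180), the rack nearly aligned with the world at (355,187), the wedge top at (337,197) and the spacer at (390,193). Now I'll fit all of these from the depth.

Run:
```python
from h import *
s,f=pickle.load(open('w1.pkl','rb'));P=cloud(f,s);Z=P[...,2]
hsv=cv2.cvtColor(f['frame'],cv2.COLOR_RGB2HSV);H,S,V=[hsv[...,i].astype(int) for i in range(3)]
def rect(m,nm):
    q=P[m]; 
    q=q[np.isfinite(q).all(1)]
    (c,wh,a)=cv2.minAreaRect(q[:,:2].astype(np.float32)); print(nm,len(q),np.round(c,4),np.round(wh,4),round(a,2),'z',np.round(np.percentile(q[:,2],[5,50,95]),4))
blue=(H>105)&(H<128)&(S>120)
cols=np.arange(512)[None]*np.ones((384,1))
rect((H>22)&(H<32)&(S>180)&(Z>.1)&(Z<.12),'wedge top')
rect((cols>290)&(cols<420)&(Z>.040)&(Z<.05),'rack top')
rect((cols>100)&(cols<260)&(Z>.026)&(Z<.042)&blue,'base top')
rect(blue&(Z>.077)&(Z<.09),'cheek top')
rect((V<60)&(cols<260)&(cols>120)&(Z>.062)&(Z<.073)&(P[...,0]<.56),'adapter-ish')
rect((V>120)&(S<60)&(cols<260)&(cols>120)&(Z>.077)&(Z<.09),'lips')
print('table',np.nanmedian(Z[20:100,270:330]))
# zoom
a=cv2.imread('pics/w1.png')
cv2.imwrite('pics/w1z.png',cv2.resize(a[100:260,100:430],None,fx=2.4,fy=2.4,interpolation=cv2.INTER_CUBIC))
# profile of yellow pts
m=(H>22)&(H<32)&(S>150)&(cols>300)&(cols<380)&(P[...,0]<.6)
q=P[m];print(len(q))
for lo in np.arange(.04,.12,.01):
    k=q[(q[:,2]>lo)&(q[:,2]<lo+.01)]
    if len(k): print(lo.round(2),len(k),k.min(0).round(4),k.max(0).round(4))
```

```text
wedge top 542 [ 0.4895 -0.2399] [0.0286 0.0281] 2.76 z [0.1029 0.1043 0.1056]
rack top 3925 [ 0.4781 -0.2806] [0.0708 0.151 ] 2.12 z [0.043  0.0444 0.0458]
base top 4273 [ 0.4864 -0.0352] [0.1563 0.1502] 19.51 z [0.0323 0.0338 0.0352]
cheek top 1195 [ 0.4303 -0.0556] [0.0311 0.0988] 19.65 z [0.0801 0.0816 0.0829]
adapter-ish 1721 [ 0.4682 -0.0429] [0.1088 0.0993] 18.61 z [0.0647 0.0676 0.069 ]
lips 97 [ 0.4263 -0.0442] [0.0314 0.0755] 19.39 z [0.0804 0.0816 0.0826]
table -0.0004942370183899092
664
0.04 14 [ 0.4527 -0.2737  0.0427] [ 0.4871 -0.2258  0.0465]
0.05 14 [ 0.4754 -0.2265  0.0505] [ 0.4907 -0.2259  0.0597]
0.06 15 [ 0.4761 -0.2265  0.0601] [ 0.4931 -0.2257  0.0688]
0.07 20 [ 0.4758 -0.2283  0.0724] [ 0.4969 -0.2255  0.0797]
0.08 25 [ 0.4764 -0.2265  0.0801] [ 0.4975 -0.2253  0.0893]
0.09 20 [ 0.4765 -0.2505  0.0907] [ 0.5031 -0.2256  0.0984]
0.1 542 [ 0.475 -0.254  0.1  ] [ 0.5044 -0.2254  0.1064]
```

View pics/w1z.png

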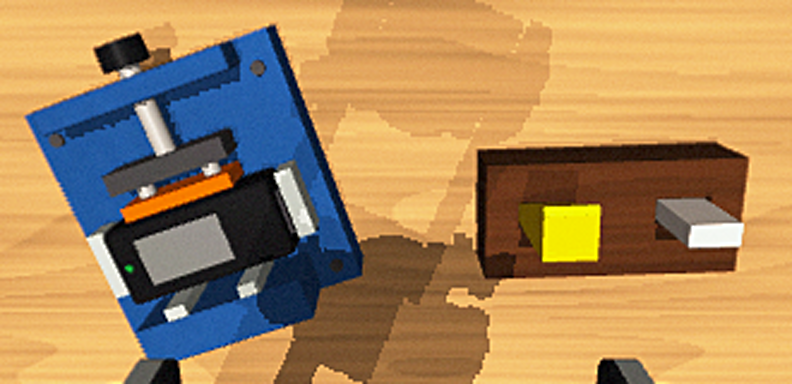

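The wedge slopes toward +x at rack yaw ≈2.3°, with its flat side at x≈0.476. The cradle yaw is ≈19.5° and its origin is at (0.486,-0.035). I'll align over the wedge next.

```bash
cat > plan.py <<'E'
import sys
from plant import state
from h import *
# target TCP x y z, yaw (deg) of the wedge/cradle frame; tool x = -frame y
t=np.array([float(a) for a in sys.argv[1:4]]);yw=float(sys.argv[4]) if len(sys.argv)>4 else None
s=state();M=Rq(s['tool_rot'])
if yw is None: D=M
else:
    c,n=np.cos(np.radians(yw)),np.sin(np.radians(yw))
    D=R.from_matrix(np.array([[n,-c,0],[-c,-n,0],[0,0,-1.]]))
rv=(M.inv()*D).as_rotvec(degrees=True)/5
sh=D.inv().apply(t-s['tool_pos'])/.04
print('t',round(s['time'],2),'pos',s['tool_pos'].round(4),'F',s['contact_force'].round(2),'w',round(s['gripper_width'],3))
print('turn',rv.round(3),'shift after turn',sh.round(3))
E
python3 plan.py .4885 -.24 .16 2.3
```

```text
t 2.12 pos [ 0.5237 -0.1501  0.3012] F [ 0.08 -0.52 -0.47] w 1.003
turn [ 0.012 -0.001 -0.435] shift after turn [2.21  0.971 3.531]
```

carry_out --moves '[[[0,0,-0.435,0,0,0,0.5],[0,0,0,0.55,0.24,0.85,0.5],[0,0,0,0.55,0.24,0.85,0.5],[0,0,0,0.55,0.24,0.85,0.5],[0,0,0,0.56,0.25,0.98,0.5],[0,0,0,0,0,0,0.5],[0,0,0,0,0,0,0.5],[0,0,0,0,0,0,0.5]]]'

```text
time: 2.78
tool_pos: [0.4893, -0.2394, 0.1656]
tool_rot: [-0.0, 0.72, -0.694, 0.001]
contact_force: [0.2, -0.8, 1.3]
gripper_width: 0.75
```

```bash
python3 snap.py wrist w2;python3 plan.py .4885 -.24 .0735 2.3
python3 - <<'E'
from h import *
s,f=pickle.load(open('w2.pkl','rb'));P=cloud(f,s);Z=P[...,2]
hsv=cv2.cvtColor(f['frame'],cv2.COLOR_RGB2HSV);H,S,V=[hsv[...,i].astype(int) for i in range(3)]
def rect(m,nm):
    q=P[m];q=q[np.isfinite(q).all(1)]
    if len(q)<5: return print(nm,'none')
    (c,wh,a)=cv2.minAreaRect(q[:,:2].astype(np.float32)); print(nm,len(q),np.round(c,4),np.round(wh,4),round(a,2),'z',np.round(np.percentile(q[:,2],[5,50,95]),4))
rect((H>22)&(H<32)&(S>180)&(Z>.1)&(Z<.12),'wedge top')
rect((Z>.040)&(Z<.05)&(P[...,1]<-.19)&(P[...,1]>-.37)&(P[...,0]<.53)&(P[...,0]>.43),'rack top')
E
```

```text
2.78 [ 0.4893 -0.2394  0.1656] [[0.036, -0.999, 0.001], [-0.999, -0.036, -0.001], [0.001, -0.001, -1.0]]
t 2.83 pos [ 0.4902 -0.2393  0.1668] F [ 0.11 -0.09 -0.09] w 0.751
turn [-0.036 -0.022 -0.031] shift after turn [0.017 0.043 2.332]
wedge top 1338 [ 0.4894 -0.2401] [0.0287 0.0278] 2.43 z [0.1034 0.1045 0.1055]
rack top 8609 [ 0.4783 -0.2807] [0.0703 0.1505] 2.09 z [0.0434 0.0446 0.0458]
```

View pics/w2.png

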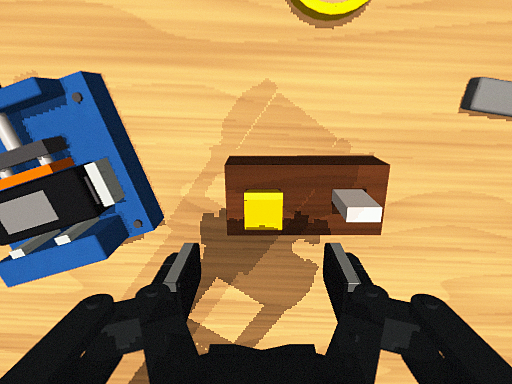

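The second fit agrees: the wedge top at pixel (263,211) is at (0.489,-0.240), between the fingers. Descending and gripping.

carry_out --moves '[[[0,0,0,0.01,0.02,0.6,0.5],[0,0,0,0,0,0.6,0.5],[0,0,0,0,0,0.6,0.5],[0,0,0,0,0,0.45,0.5],[0,0,0,0,0,0,0.5],[0,0,0,0,0,0,-1],[0,0,0,0,0,0,-1],[0,0,0,0,0,0,-1]]]'

```text
time: 3.5
tool_pos: [0.4903, -0.2397, 0.0773]
tool_rot: [-0.0, 0.721, -0.693, 0.002]
contact_force: [-0.2, -0.1, 0.0]
gripper_width: 0.333
```

carry_out --moves '[[[0,0,0,0,0,0,-1],[0,0,0,0,0,0,-1],[0,0,0,0,0,0,-1],[0,0,0,0,0,0,-1]]]'

```text
time: 3.83
tool_pos: [0.4903, -0.2398, 0.0774]
tool_rot: [-0.001, 0.72, -0.693, 0.002]
contact_force: [-0.4, 0.1, 7.3]
gripper_width: 0.319
```

```bash
python3 snap.py wrist w3;python3 plan.py .49 -.24 .16 2.3
```

```text
3.83 [ 0.4903 -0.2398  0.0774] [[0.038, -0.999, 0.004], [-0.999, -0.038, -0.002], [0.003, -0.004, -1.0]]
t 3.88 pos [ 0.4904 -0.2398  0.0774] F [0.91 0.49 7.01] w 0.321
turn [-0.05  -0.03  -0.022] shift after turn [ 0.004  0.009 -2.064]
```

View pics/w3.png

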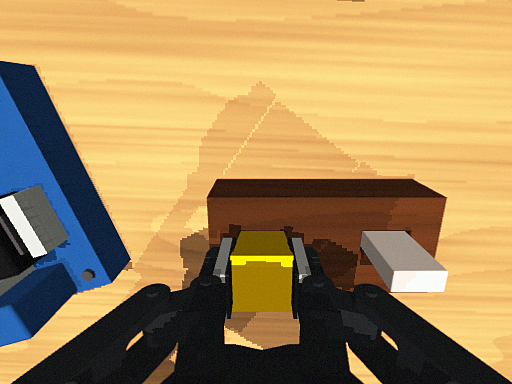

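The wedge is gripped at (262,280) with 27 mm between the jaws. I'll lift it, turn it by the cradle yaw and hover over the slot.

carry_out --moves '[[[0,0,0,0,0,-0.3,-1],[0,0,0,0,0,-0.6,-1],[0,0,0,0,0,-0.9,-1],[0,0,0,0,0,-0.9,-1],[0,0,0,0,0,-0.2,-1],[0,0,0,0,0,0,-1]]]'

```text
time: 4.38
tool_pos: [0.4904, -0.2402, 0.1959]
tool_rot: [-0.001, 0.721, -0.693, 0.004]
contact_force: [-0.2, -0.3, -0.1]
gripper_width: 0.316
```

carry_out --moves '[[[0,0,-0.57,0,0,0,-1],[0,0,-0.57,0,0,0,-1],[0,0,-0.57,0,0,0,-1],[0,0,-0.57,0,0,0,-1],[0,0,-0.57,0,0,0,-1],[0,0,-0.57,0,0,0,-1],[0,0,0,0,0,0,-1]]]'

```text
time: 4.97
tool_pos: [0.4873, -0.2381, 0.1883]
tool_rot: [0.0, 0.816, -0.578, -0.002]
contact_force: [0.1, 0.1, -0.9]
gripper_width: 0.313
```

```bash
python3 plan.py .4595 -.0447 .19 19.5
```

```text
t 4.97 pos [ 0.4873 -0.2381  0.1883] F [ 0.12  0.12 -0.88] w 0.313
turn [ 0.027  0.033 -0.033] shift after turn [-4.791 -0.959 -0.042]
```

carry_out --moves '[[[0,0,-0.03,-0.6,-0.12,0,-1],[0,0,0,-0.8,-0.16,0,-1],[0,0,0,-0.8,-0.16,0,-1],[0,0,0,-0.8,-0.16,0,-1],[0,0,0,-0.8,-0.16,0,-1],[0,0,0,-0.6,-0.12,0,-1],[0,0,0,-0.39,-0.08,0,-1],[0,0,0,0,0,0,-1]]]'

```text
time: 5.63
tool_pos: [0.4596, -0.0427, 0.1891]
tool_rot: [0.0, 0.817, -0.577, -0.001]
contact_force: [0.7, 0.3, -0.4]
gripper_width: 0.316
```

carry_out --moves '[[[0,0,0,0,0,0,-1],[0,0,0,0,0,0,-1]]]'

```text
time: 5.8
tool_pos: [0.4606, -0.0458, 0.1897]
tool_rot: [0.0, 0.816, -0.578, -0.0]
contact_force: [0.1, -0.2, -0.6]
gripper_width: 0.314
```

```bash
python3 snap.py wrist w4; python3 snap.py side s4; python3 snap.py scene c4; python3 plan.py .4595 -.0447 .19 19.5
python3 - <<'E'
import cv2
a=cv2.imread('pics/c4.png')[140:240,150:290];b=cv2.imread('pics/s4.png')[150:250,230:340]
cv2.imwrite('pics/c4z.png',cv2.resize(a,None,fx=5,fy=5,interpolation=cv2.INTER_CUBIC))
cv2.imwrite('pics/s4z.png',cv2.resize(b,None,fx=5,fy=5,interpolation=cv2.INTER_CUBIC))
E
```

```text
5.8 [ 0.4606 -0.0458  0.1897] [[0.332, -0.943, -0.001], [-0.943, -0.332, -0.0], [-0.0, 0.001, -1.0]]
5.85 [ 0.4608 -0.046   0.1899] [[0.332, -0.943, -0.001], [-0.943, -0.332, -0.0], [-0.0, 0.001, -1.0]]
5.9 [ 0.4609 -0.0462  0.1901] [[0.331, -0.944, -0.001], [-0.944, -0.331, -0.0], [-0.0, 0.001, -1.0]]
t 5.95 pos [ 0.4609 -0.0462  0.1902] F [-0.15 -0.64 -0.15] w 0.318
turn [ 0.006  0.002 -0.031] shift after turn [-0.048  0.022  0.004]
```

View pics/w4.png

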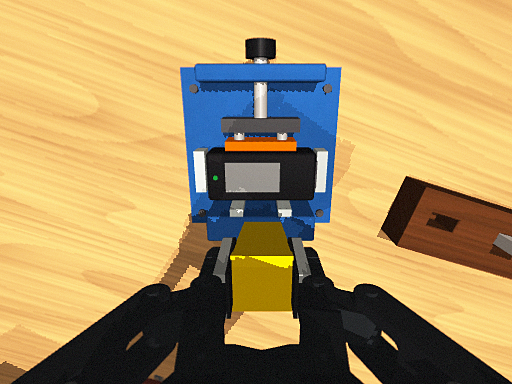

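View pics/c4z.png

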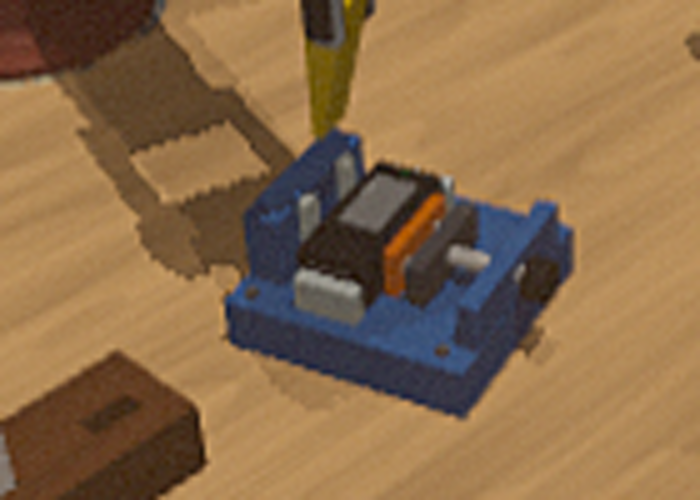

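View pics/s4z.png

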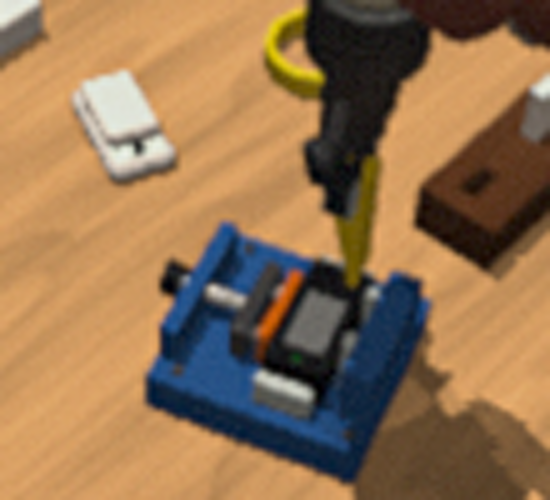

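The wrist view is square with the cradle. The wedge top edge is at (262,258), the lips at (237,208) and (285,208), the cheek below row 215 and the adapter top at rows 148–200. The two fixed cameras show the wedge tip over the slot region. I'll measure wedge against slot in the tool frame.

Run:
```python
from h import *
s,f=pickle.load(open('w4.pkl','rb'));P=cloud(f,s);T=W(s)
Q=(P-T[:3,3])@T[:3,:3]   # tool frame
hsv=cv2.cvtColor(f['frame'],cv2.COLOR_RGB2HSV);H,S,V=[hsv[...,i].astype(int) for i in range(3)]
r,c=np.mgrid[:384,:512]; Z=P[...,2]
blue=(H>105)&(H<128)&(S>120)
def rect(m,nm):
    q=Q[m];q=q[np.isfinite(q).all(1)]
    (cc,wh,a)=cv2.minAreaRect(q[:,:2].astype(np.float32)); print(nm,len(q),(np.round(cc,4)*1e3),(np.round(wh,4)*1e3),round(a,2),'pct x',(np.percentile(q[:,0],[1,99])*1e3).round(1),'y',(np.percentile(q[:,1],[1,99])*1e3).round(1),'Z',np.median(P[m][:,2]).round(4))
rect(blue&(Z>.03)&(Z<.038),'base')
rect(blue&(Z>.077)&(Z<.087),'cheek')
lip=(S<70)&(V>90)&(Z>.078)&(Z<.087)&(r<222)&(r>190)
rect(lip&(c<262),'lipL');rect(lip&(c>262),'lipR')
rect((Z>.063)&(Z<.072)&(c>205)&(c<318)&(r>140)&(r<215)&(V<90)&~blue,'adapter')
yel=(H>22)&(H<32)&(S>150)&(r>200)&(r<330)
q=Q[yel];print(len(q),(q.min(0)*1e3).round(1),(q.max(0)*1e3).round(1))
top=yel&(r>257)
rect(top,'wtop')
# slope face fit
sl=q[(q[:,2]>-.012*0)&(q[:,2]<.055)]
for lo in np.arange(-.04,.08,.01):
    k=q[(q[:,2]>lo)&(q[:,2]<lo+.01)]
    if len(k)>3: print((lo*1e3).round(),len(k),'x',(k[:,0].min()*1e3).round(1),(k[:,0].max()*1e3).round(1),'y',(np.median(k[:,1])*1e3).round(1))
A=np.c_[sl[:,0],sl[:,2],np.ones(len(sl))];co=np.linalg.lstsq(A,sl[:,1],rcond=None)[0];print('slope y= ',co)
```

```text
base 9236 [ -1.5 -27.6] [156.3 150.2] 89.96 pct x [-75.5  72.7] y [-103.1   46.2] Z 0.0336
cheek 1710 [-1.5 35. ] [25.1 99.6] 89.72 pct x [-50.2  47.4] y [22.8 46.3] Z 0.0815
lipL 114 [-23.3  19.5] [ 7.4 11.1] 89.91 pct x [-28.8 -17.8] y [15.8 23.1] Z 0.0816
lipR 119 [20.8 19.5] [ 7.9 12.2] 89.12 pct x [14.7 26.6] y [15.6 23.3] Z 0.0814
adapter 3524 [-1.  -4.9] [100.1  56.4] 0.07 pct x [-49.7  47.9] y [-32.6  11.9] Z 0.0675
4277 [nan nan nan] [nan nan nan]
wtop 3021 [-0.3  1.1] [28.3 28.8] 0.29 pct x [-13.3  13.3] y [-12.4  14.5] Z nan
-30.0 3253 x -14.1 14.0 y -0.8
-20.0 220 x -13.4 13.5 y -10.8
-10.0 186 x -13.6 13.3 y -8.3
0.0 150 x -13.4 13.9 y -5.6
10.0 122 x -13.5 13.7 y -2.9
20.0 106 x -12.8 13.0 y -0.5
30.0 84 x -12.0 13.4 y 2.4
40.0 64 x -13.6 13.4 y 4.6
50.0 61 x -12.5 12.3 y 7.3
60.0 8 x -11.6 9.9 y 8.7
slope y=  [-0.00046032  0.25750617 -0.0069003 ]
```

Run:
```python
from h import *
for t in ['w1','w4']:
    s,f=pickle.load(open(t+'.pkl','rb'));P=cloud(f,s)
    a=np.radians(19.5);ex=np.array([np.cos(a),np.sin(a)]);ey=np.array([-ex[1],ex[0]])
    o=np.array([.4864,-.0352]);X=(P[...,:2]-o)@ex*1e3;Y=(P[...,:2]-o)@ey*1e3;Z=P[...,2]*1e3
    for y0 in [-35,-10,0,10,33]:
        m=(abs(Y-y0)<4)&(X<5)&(X>-90)&(Z>20)&(Z<100)
        b=np.round(X[m]/1.5)*1.5
        print(t,y0,[(v,int(np.median(Z[m][b==v]))) for v in np.unique(b)])
s,f=pickle.load(open('w4.pkl','rb'))
cv2.imwrite('pics/w4z.png',cv2.resize(f['frame'][130:270,180:350,::-1],None,fx=4.2,fy=4.2,interpolation=cv2.INTER_CUBIC))
```

```text
w1 -35 [(np.float64(-75.0), 81), (np.float64(-73.5), 81), (np.float64(-72.0), 81), (np.float64(-70.5), 81), (np.float64(-69.0), 81), (np.float64(-67.5), 81), (np.float64(-66.0), 81), (np.float64(-64.5), 81), (np.float64(-63.0), 81), (np.float64(-61.5), 81), (np.float64(-60.0), 81), (np.float64(-58.5), 82), (np.float64(-57.0), 81), (np.float64(-55.5), 81), (np.float64(-54.0), 81), (np.float64(-52.5), 81), (np.float64(-51.0), 60), (np.float64(-49.5), 35), (np.float64(-40.5), 65), (np.float64(-39.0), 67), (np.float64(-37.5), 67), (np.float64(-36.0), 68), (np.float64(-34.5), 68), (np.float64(-33.0), 67), (np.float64(-31.5), 67), (np.float64(-30.0), 67), (np.float64(-28.5), 67), (np.float64(-27.0), 67), (np.float64(-25.5), 67), (np.float64(-24.0), 67), (np.float64(-22.5), 67), (np.float64(-21.0), 67), (np.float64(-19.5), 67), (np.float64(-18.0), 67), (np.float64(-16.5), 67), (np.float64(-15.0), 67), (np.float64(-13.5), 67), (np.float64(-12.0), 67), (np.float64(-10.5), 67), (np.float64(-9.0), 67), (np.float64(-7.5), 68), (np.float64(-6.0), 68), (np.float64(-4.5), 67), (np.float64(-3.0), 67
[... 9208 characters left out ...]
4(-37.5), 68), (np.float64(-36.0), 67), (np.float64(-34.5), 67), (np.float64(-33.0), 67), (np.float64(-31.5), 68), (np.float64(-30.0), 67), (np.float64(-28.5), 68), (np.float64(-27.0), 67), (np.float64(-25.5), 68), (np.float64(-24.0), 67), (np.float64(-22.5), 68), (np.float64(-21.0), 67), (np.float64(-19.5), 67), (np.float64(-18.0), 68), (np.float64(-16.5), 68), (np.float64(-15.0), 67), (np.float64(-13.5), 67), (np.float64(-12.0), 67), (np.float64(-10.5), 68), (np.float64(-9.0), 67), (np.float64(-7.5), 68), (np.float64(-6.0), 68), (np.float64(-4.5), 67), (np.float64(-3.0), 67), (np.float64(-1.5), 67), (np.float64(0.0), 67), (np.float64(1.5), 68), (np.float64(3.0), 67), (np.float64(4.5), 64)]
```

View pics/w4z.png

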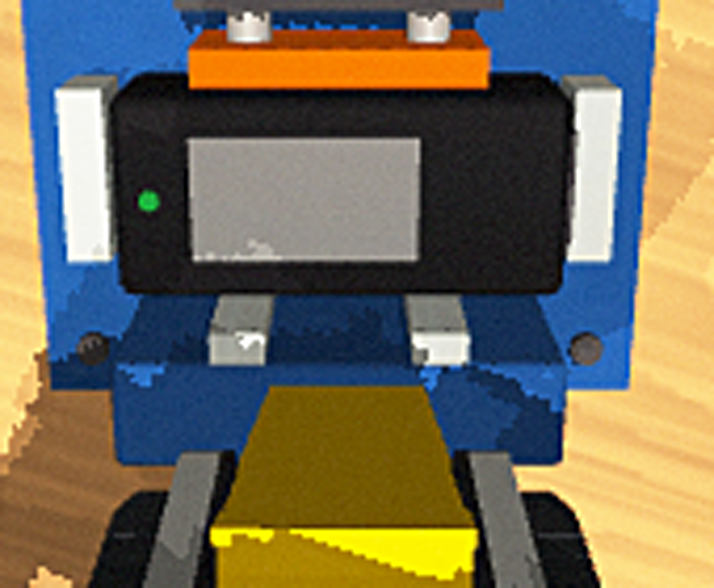

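Measured directly, the cheek face is at tool y≈22.6 mm, the lips' midline is at x≈-1.5 mm and the slot is about 10 mm wide. The wedge flat is at y≈15.5 mm. I'll shift across and lower the tip part-way in.

carry_out --moves '[[[0,0,0,-0.047,0.14,0,-1],[0,0,0,0,0,0.4,-1],[0,0,0,0,0,0.4,-1],[0,0,0,0,0,0.2,-1],[0,0,0,0,0,0.15,-1],[0,0,0,0,0,0,-1],[0,0,0,0,0,0,-1]]]'

```text
time: 6.53
tool_pos: [0.455, -0.0456, 0.1445]
tool_rot: [0.0, 0.816, -0.578, -0.0]
contact_force: [-0.9, 0.1, -0.5]
gripper_width: 0.316
```

```bash
python3 snap.py wrist w5; python3 plan.py .4595 -.0447 .12 19.5;  python3 snap.py scene c5
python3 - <<'E'
from h import *
a=cv2.imread('pics/c5.png')[140:240,150:290]
s,f=pickle.load(open('w5.pkl','rb'))
cv2.imwrite('pics/c5z.png',cv2.resize(a,None,fx=5,fy=5,interpolation=cv2.INTER_CUBIC))
cv2.imwrite('pics/w5z.png',cv2.resize(f['frame'][100:340,140:390,::-1],None,fx=2.4,fy=2.4,interpolation=cv2.INTER_CUBIC))
E
```

```text
6.53 [ 0.455  -0.0456  0.1445] [[0.333, -0.943, -0.0], [-0.943, -0.333, 0.0], [-0.0, 0.0, -1.0]]
t 6.58 pos [ 0.4554 -0.0456  0.1451] F [-0.01 -0.34 -0.93] w 0.318
turn [-0.009 -0.006 -0.014] shift after turn [ 0.012 -0.104  0.627]
6.58 [ 0.4554 -0.0456  0.1451] [[0.333, -0.943, 0.001], [-0.943, -0.333, -0.0], [0.001, -0.001, -1.0]]
```

View pics/w5z.png

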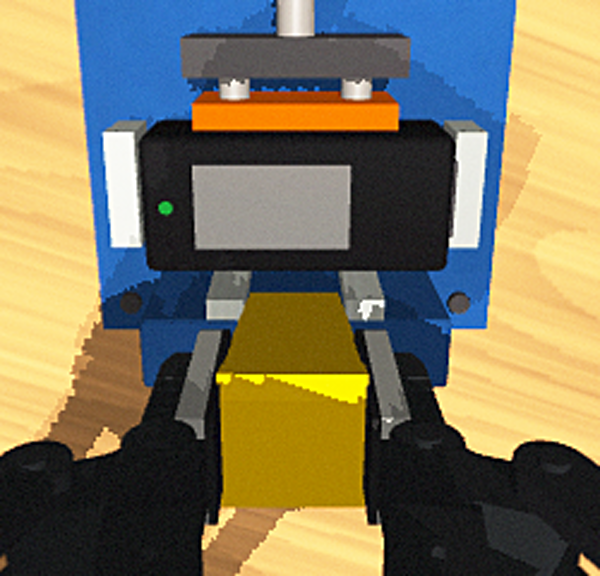

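View pics/c5z.png

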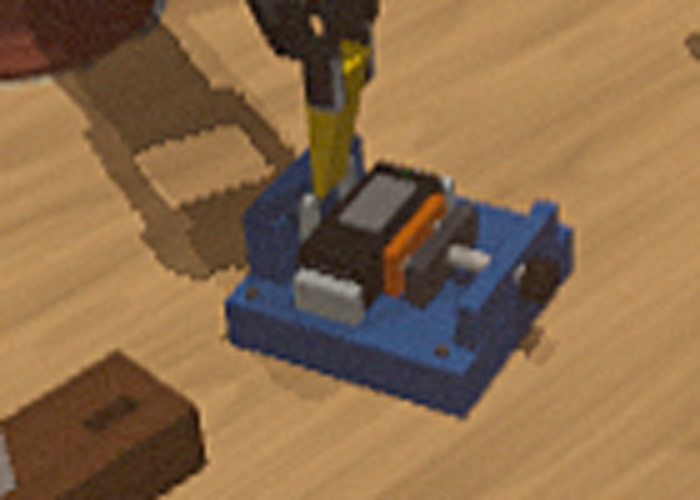

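The tip is now just below the cheek top and centred between the lips (inner edges at about columns 250 and 342 of the zoom). Lowering slowly and watching the force.

carry_out --moves '[[[0,0,0,0,0,0.2,-1],[0,0,0,0,0,0.2,-1],[0,0,0,0,0,0,-1]]]'

```text
time: 6.88
tool_pos: [0.4538, -0.0451, 0.1264]
tool_rot: [0.001, 0.816, -0.578, -0.002]
contact_force: [-0.1, 0.1, -1.5]
gripper_width: 0.317
```

carry_out --moves '[[[0,0,0,0,0,0.08,-1],[0,0,0,0,0,0,-1]]]'

```text
time: 7.05
tool_pos: [0.4546, -0.0453, 0.1244]
tool_rot: [0.0, 0.816, -0.578, -0.001]
contact_force: [0.0, 0.2, -0.2]
gripper_width: 0.313
```

```bash
python3 snap.py wrist w6; python3 plan.py .4595 -.0447 .12 19.5
python3 - <<'E'
from h import *
s,f=pickle.load(open('w6.pkl','rb'))
cv2.imwrite('pics/w6z.png',cv2.resize(f['frame'][100:340,140:390,::-1],None,fx=2.4,fy=2.4,interpolation=cv2.INTER_CUBIC))
E
```

```text
7.05 [ 0.4546 -0.0453  0.1244] [[0.333, -0.943, -0.001], [-0.943, -0.333, 0.0], [-0.001, 0.001, -1.0]]
t 7.1 pos [ 0.4548 -0.0453  0.1247] F [-0.18  0.26 -0.24] w 0.313
turn [ 0.008  0.005 -0.011] shift after turn [ 0.025 -0.117  0.118]
```

View pics/w6z.png

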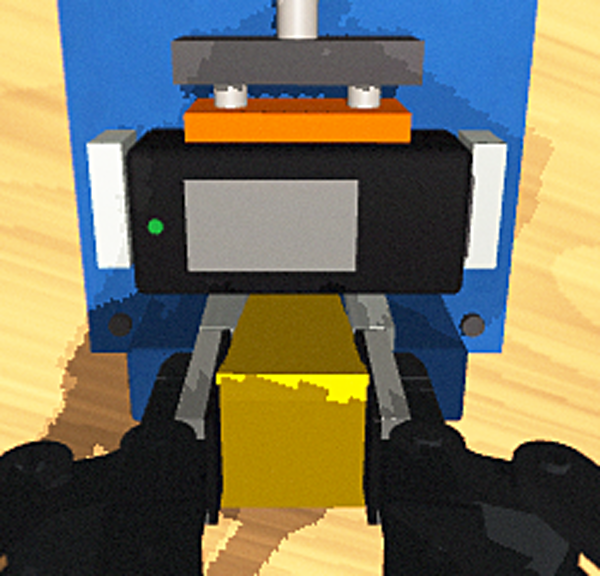

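Tip inside the slot with no contact yet. Next, nudge it toward the cheek.

carry_out --moves '[[[0,0,0,0,0.02,0,-1],[0,0,0,0,0,0,-1],[0,0,0,0,0,0,-1]]]'

```text
time: 7.35
tool_pos: [0.4545, -0.0457, 0.1255]
tool_rot: [-0.0, 0.816, -0.578, 0.0]
contact_force: [0.8, 0.0, -1.4]
gripper_width: 0.315
```

carry_out --moves '[[[0,0,0,0,0.015,0,-1],[0,0,0,0,0,0,-1],[0,0,0,0,0,0,-1]]]'

```text
time: 7.6
tool_pos: [0.4537, -0.0459, 0.1253]
tool_rot: [-0.0, 0.816, -0.578, 0.0]
contact_force: [0.7, 0.6, -1.1]
gripper_width: 0.315
```

```bash
python3 plan.py .4595 -.0447 .12 19.5
```

```text
t 7.6 pos [ 0.4537 -0.0459  0.1253] F [ 0.73  0.57 -1.11] w 0.315
turn [-0.002 -0.001 -0.012] shift after turn [ 0.02  -0.146  0.132]
```

carry_out --moves '[[[0,0,0,0,0.012,0,-1],[0,0,0,0,0,0,-1],[0,0,0,0,0,0,-1]]]'

```text
time: 7.85
tool_pos: [0.4532, -0.046, 0.1252]
tool_rot: [-0.0, 0.816, -0.578, 0.0]
contact_force: [-0.4, -0.4, -0.5]
gripper_width: 0.319
```

carry_out --moves '[[[0,0,0,0,0.012,0,-1],[0,0,0,0,0,0,-1],[0,0,0,0,0,0,-1]]]'

```text
time: 8.1
tool_pos: [0.4528, -0.0462, 0.1252]
tool_rot: [-0.0, 0.816, -0.578, -0.0]
contact_force: [0.6, -1.3, -0.7]
gripper_width: 0.315
```

carry_out --moves '[[[0,0,0,0,0.015,0,-1],[0,0,0,0,0,0,-1],[0,0,0,0,0,0,-1]]]'

```text
time: 8.35
tool_pos: [0.4525, -0.0463, 0.1253]
tool_rot: [-0.0, 0.816, -0.578, 0.0]
contact_force: [1.2, 0.9, -1.5]
gripper_width: 0.318
```

carry_out --moves '[[[0,0,0,0,0.015,0,-1],[0,0,0,0,0,0,-1],[0,0,0,0,0,0,-1]]]'

```text
time: 8.6
tool_pos: [0.4522, -0.0464, 0.1253]
tool_rot: [-0.001, 0.816, -0.578, 0.001]
contact_force: [4.2, 2.3, -3.2]
gripper_width: 0.315
```

Contact with the cheek is clear (4.8 N along its normal). I'll ease off slightly and lower until the adapter edge is felt.

carry_out --moves '[[[0,0,0,0,-0.015,0.06,-1],[0,0,0,0,0,0.06,-1],[0,0,0,0,0,0.03,-1],[0,0,0,0,0,0,-1],[0,0,0,0,0,0,-1]]]'

```text
time: 9.02
tool_pos: [0.4524, -0.0465, 0.1191]
tool_rot: [-0.0, 0.816, -0.578, 0.0]
contact_force: [1.9, 0.5, -1.8]
gripper_width: 0.319
```

carry_out --moves '[[[0,0,0,0,0,0.04,-1],[0,0,0,0,0,0,-1],[0,0,0,0,0,0,-1]]]'

```text
time: 9.27
tool_pos: [0.4524, -0.0464, 0.1176]
tool_rot: [-0.0, 0.816, -0.578, 0.0]
contact_force: [3.8, 0.5, -0.5]
gripper_width: 0.319
```

carry_out --moves '[[[0,0,0,0,0,0.04,-1],[0,0,0,0,0,0,-1],[0,0,0,0,0,0,-1]]]'

```text
time: 9.52
tool_pos: [0.4524, -0.0464, 0.116]
tool_rot: [-0.0, 0.816, -0.578, 0.0]
contact_force: [4.2, 0.5, 0.1]
gripper_width: 0.318
```

carry_out --moves '[[[0,0,0,0,-0.01,0.03,-1],[0,0,0,0,0,0,-1],[0,0,0,0,0,0,-1]]]'

```text
time: 9.77
tool_pos: [0.4527, -0.0464, 0.1152]
tool_rot: [0.0, 0.816, -0.578, 0.0]
contact_force: [1.4, -0.1, 4.5]
gripper_width: 0.318
```

carry_out --moves '[[[0,0,0,0,0,0.03,-1],[0,0,0,0,0,0,-1],[0,0,0,0,0,0,-1]]]'

```text
time: 10.02
tool_pos: [0.4527, -0.0464, 0.1137]
tool_rot: [0.0, 0.816, -0.578, 0.0]
contact_force: [1.8, 0.3, 4.7]
gripper_width: 0.314
```

```bash
python3 snap.py wrist w7; python3 snap.py scene c7
python3 - <<'E'
from h import *
a=cv2.imread('pics/c7.png')[140:240,150:290]
s,f=pickle.load(open('w7.pkl','rb'))
cv2.imwrite('pics/c7z.png',cv2.resize(a,None,fx=5,fy=5,interpolation=cv2.INTER_CUBIC))
cv2.imwrite('pics/w7z.png',cv2.resize(f['frame'][100:340,140:390,::-1],None,fx=2.4,fy=2.4,interpolation=cv2.INTER_CUBIC))
E
```

```text
10.02 [ 0.4527 -0.0464  0.1137] [[0.333, -0.943, 0.0], [-0.943, -0.333, -0.0], [0.0, 0.0, -1.0]]
10.07 [ 0.4527 -0.0464  0.1138] [[0.333, -0.943, 0.0], [-0.943, -0.333, -0.0], [0.0, 0.0, -1.0]]
```

View pics/w7z.png

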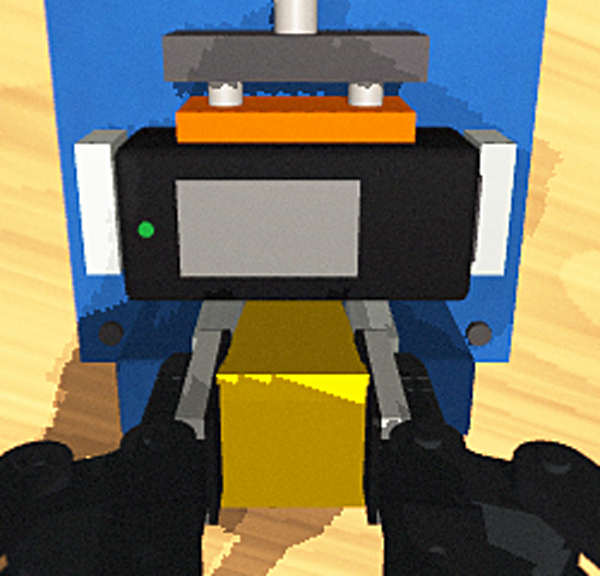

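View pics/c7z.png

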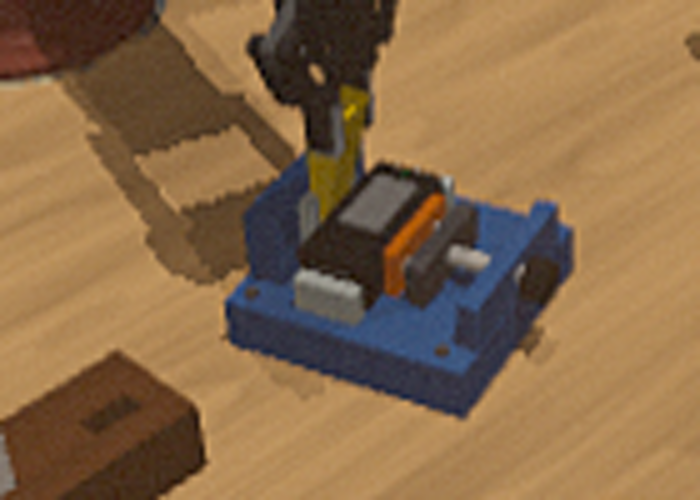

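The vertical force holds constant near 4.7 N over the last 1.2 mm. That means the wedge is seated against the cheek, the adapter has started sliding, and nothing is clamped yet. Releasing it while loose.

carry_out --moves '[[[0,0,0,0,0,0,0],[0,0,0,0,0,0,0],[0,0,0,0,0,0,0.3],[0,0,0,0,0,0,0.3],[0,0,0,0,0,0,0.3]]]'

```text
time: 10.53
tool_pos: [0.452, -0.0461, 0.1129]
tool_rot: [0.0, 0.816, -0.578, -0.001]
contact_force: [-0.5, 0.3, 1.1]
gripper_width: 0.649
```

```bash
python3 snap.py wrist w8
python3 - <<'E'
from h import *
s,f=pickle.load(open('w8.pkl','rb'))
cv2.imwrite('pics/w8z.png',cv2.resize(f['frame'][100:340,140:390,::-1],None,fx=2.4,fy=2.4,interpolation=cv2.INTER_CUBIC))
E
```

```text
10.53 [ 0.452  -0.0461  0.1129] [[0.333, -0.943, -0.001], [-0.943, -0.333, 0.0], [-0.001, 0.001, -1.0]]
```

View pics/w8z.png

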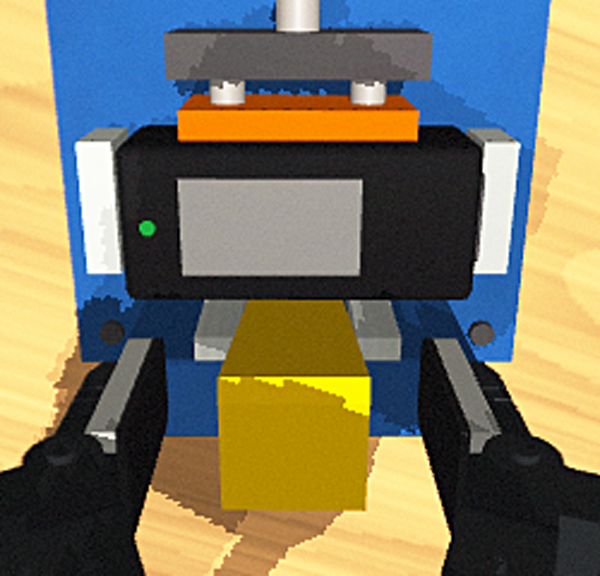

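The wedge stands on its own, upright in the channel with both fingers clear. I'll go straight up and look again.

carry_out --moves '[[[0,0,0,0,0,-0.3,0.3],[0,0,0,0,0,-0.6,0.3],[0,0,0,0,0,-0.9,0.3],[0,0,0,0,0,-0.9,0.5],[0,0,0,0,0,-0.5,0.5],[0,0,0,0,0,0,0.5],[0,0,0,0,0,0,0.5],[0,0,0,0,0,0,0.5]]]'

```text
time: 11.25
tool_pos: [0.4522, -0.0461, 0.2412]
tool_rot: [0.0, 0.816, -0.578, -0.0]
contact_force: [-0.3, -0.2, 0.3]
gripper_width: 0.755
```

```bash
python3 snap.py wrist w9; python3 snap.py side s9
python3 - <<'E'
from h import *
s,f=pickle.load(open('w9.pkl','rb'));P=cloud(f,s);Z=P[...,2]
hsv=cv2.cvtColor(f['frame'],cv2.COLOR_RGB2HSV);H,S,V=[hsv[...,i].astype(int) for i in range(3)]
r,c=np.mgrid[:384,:512]
m=(H>22)&(H<32)&(S>150)&(Z>.125)&(Z<.16)&(abs(P[...,0]-.45)<.04)&(abs(P[...,1]+.046)<.04)
q=P[m];print(len(q),cv2.minAreaRect(q[:,:2].astype(np.float32)),np.percentile(q[:,2],[2,50,98]))
a=np.radians(19.5);ex=np.array([np.cos(a),np.sin(a)]);ey=np.array([-ex[1],ex[0]]);o=np.array([.4864,-.0352])
for n,qq in [('top',q[q[:,2]>np.median(q[:,2])-.003])]:
    L=(qq[:,:2]-o)@np.c_[ex,ey]*1e3;print(n,L.min(0),L.max(0))
    k=np.c_[L,np.ones(len(L))];print('top plane tilt',np.linalg.lstsq(k,qq[:,2]*1e3,rcond=None)[0])
# tapper from the fixed cams
for n in ['scene','side']:
    f=pickle.load(open(n+'0.pkl','rb'));P=cloud(f);hsv=cv2.cvtColor(f['frame'],cv2.COLOR_RGB2HSV);H,S,V=[hsv[...,i].astype(int) for i in range(3)]
    uv=(297,146) if n=='scene' else (219,294)
    r,c=np.mgrid[:384,:512];m=((H<6)|(H>174))&(S>150)&(abs(c-uv[0])<15)&(abs(r-uv[1])<15)
    q=P[m];print(n,len(q),np.nanmedian(q,0),cv2.minEnclosingCircle(q[np.isfinite(q[:,0])][:,:2].astype(np.float32)))
    m=(abs(c-uv[0])<9)&(r>uv[1]-28)&(r<uv[1]-5)&(P[...,2]>.105)&(P[...,2]<.13);q=P[m];print(len(q),np.nanmean(q,0))
cv2.imwrite('pics/s9z.png',cv2.resize(cv2.imread('pics/s9.png')[150:250,230:340],None,fx=5,fy=5,interpolation=cv2.INTER_CUBIC))
E
```

```text
11.25 [ 0.4522 -0.0461  0.2412] [[0.333, -0.943, -0.001], [-0.943, -0.333, 0.0], [-0.0, 0.001, -1.0]]
11.3 [ 0.4519 -0.046   0.2402] [[0.333, -0.943, -0.002], [-0.943, -0.333, 0.001], [-0.001, 0.002, -1.0]]
1051 ((0.45115363597869873, -0.04652339965105057), (0.02860059216618538, 0.027286585420370102), 18.51276206970215) [0.13203349 0.14069343 0.1420869 ]
top [-51.24981427 -12.72122443] [-22.77510283  14.91278652]
top plane tilt [-1.38015836e-02 -3.44181489e-03  1.40211515e+02]
scene 53 [0.45738147 0.31309944 0.02748316] ((0.446730375289917, 0.3232823312282562), 0.02140207216143608)
38 [0.44850921 0.32406906 0.11243238]
side 127 [0.43043848 0.33773493 0.02799334] ((0.4411223530769348, 0.32779979705810547), 0.0243072509765625)
77 [0.44149313 0.32785236 0.11367182]
```

View pics/w9.png

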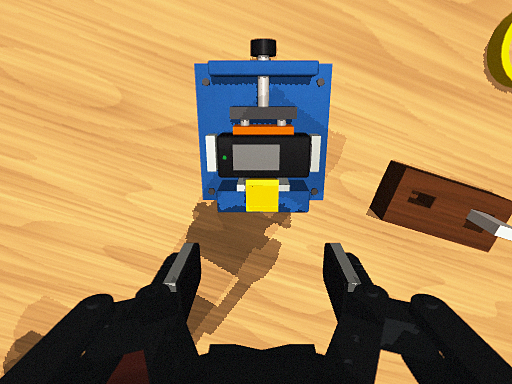

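View pics/s9z.png

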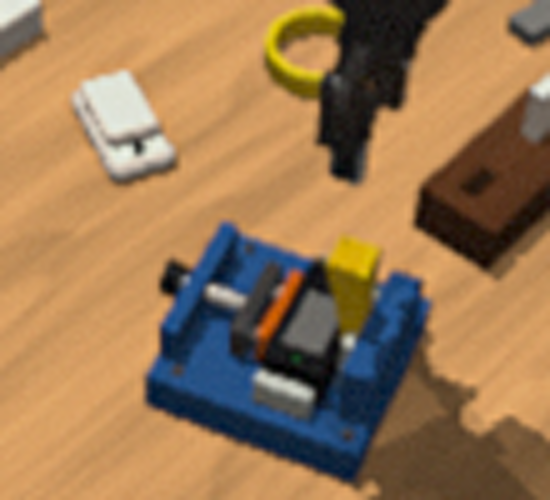

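The wedge stands loose and upright: top at pixel (262,195), z=0.1405, so the thin end is about 22.5 mm below the slot point. Its flat side is on the cheek. The tapper is at about (0.445,0.326); moving there.

```bash
python3 plan.py .4447 .3255 .24 19.5; python3 -c "
from plant import state;print(state()['joint_pos'].round(2))"
```

```text
t 11.35 pos [ 0.4517 -0.046   0.2398] F [-0.35 -0.54 -0.37] w 0.752
turn [ 0.03   0.021 -0.011] shift after turn [-8.813e+00 -2.935e+00 -4.000e-03]
[-0.27 -0.38  1.98 -0.    1.54  0.97]
```

carry_out --moves '[[[0,0,0,-0.75,-0.25,0,0.5],[0,0,0,-0.75,-0.25,0,0.5],[0,0,0,-0.75,-0.25,0,0.5],[0,0,0,-0.75,-0.25,0,0.5],[0,0,0,-0.75,-0.25,0,0.5],[0,0,0,-0.75,-0.25,0,0.5],[0,0,0,-0.75,-0.25,0,0.5],[0,0,0,-0.75,-0.25,0,0.5]]]'

```text
time: 12.02
tool_pos: [0.447, 0.2081, 0.2398]
tool_rot: [0.001, 0.816, -0.577, -0.001]
contact_force: [0.9, -0.3, -0.4]
gripper_width: 0.755
```

carry_out --moves '[[[0,0,0,-0.8,-0.25,0,0.5],[0,0,0,-0.8,-0.25,0,0.5],[0,0,0,-0.8,-0.25,0,0.5],[0,0,0,-0.4,-0.18,0,0.5],[0,0,0,0,0,0,0.5],[0,0,0,0,0,0,0.5],[0,0,0,0,0,0,0.5]]]'

```text
time: 12.6
tool_pos: [0.4455, 0.3239, 0.2403]
tool_rot: [0.001, 0.816, -0.578, -0.0]
contact_force: [-0.5, -0.9, 0.5]
gripper_width: 0.748
```

```bash
python3 snap.py wrist w10
python3 - <<'E'
from h import *
s,f=pickle.load(open('w10.pkl','rb'));P=cloud(f,s);Z=P[...,2]
hsv=cv2.cvtColor(f['frame'],cv2.COLOR_RGB2HSV);H,S,V=[hsv[...,i].astype(int) for i in range(3)]
near=(abs(P[...,0]-.445)<.05)&(abs(P[...,1]-.326)<.05)
for lo,hi in [(.109,.12),(.025,.034)]:
    q=P[near&(Z>lo)&(Z<hi)]
    print(len(q),cv2.minEnclosingCircle(q[:,:2].astype(np.float32)),q.mean(0).round(4))
E
python3 plan.py .4447 .3255 .076
```

```text
12.6 [0.4455 0.3239 0.2403] [[0.333, -0.943, -0.002], [-0.943, -0.333, -0.002], [0.001, 0.002, -1.0]]
661 ((0.44523411989212036, 0.32740187644958496), 0.014116737060248852) [0.4462 0.3278 0.1144]
563 ((0.4452230930328369, 0.32771947979927063), 0.023990586400032043) [0.4535 0.3301 0.0295]
t 12.65 pos [0.4457 0.3236 0.2407] F [ 0.5   0.23 -0.65] w 0.748
turn [0. 0. 0.] shift after turn [-5.500e-02  2.000e-03  4.117e+00]
```

View pics/w10.png

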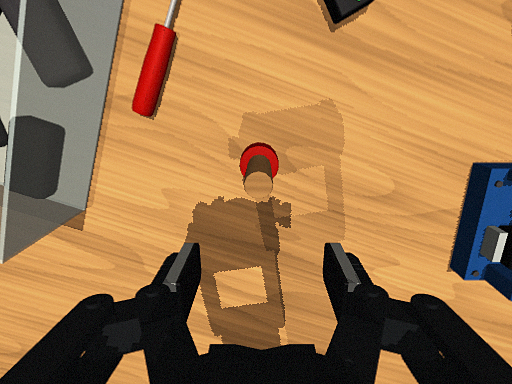

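The tapper stands at pixel (258,185), which is (0.4452,0.3276), clear of the box and screwdriver. Descending onto the handle.

carry_out --moves '[[[0,0,0,-0.1,-0.02,0.5,0.5],[0,0,0,0,0,0.8,0.5],[0,0,0,0,0,0.8,0.5],[0,0,0,0,0,0.8,0.5],[0,0,0,0,0,0.8,0.5],[0,0,0,0,0,0.42,0.5],[0,0,0,0,0,0,0.5],[0,0,0,0,0,0,0.5]]]'

```text
time: 13.32
tool_pos: [0.4449, 0.3274, 0.076]
tool_rot: [0.001, 0.816, -0.578, -0.0]
contact_force: [-0.5, 0.2, 0.3]
gripper_width: 0.753
```

carry_out --moves '[[[0,0,0,0,0,0,-1],[0,0,0,0,0,0,-1],[0,0,0,0,0,0,-1],[0,0,0,0,0,0,-1],[0,0,0,0,0,0,-1],[0,0,0,0,0,0,-1],[0,0,0,0,0,0,-1]]]'

```text
time: 13.9
tool_pos: [0.447, 0.3291, 0.0792]
tool_rot: [-0.001, 0.816, -0.577, 0.001]
contact_force: [-0.6, -1.4, 6.9]
gripper_width: 0.312
```

```bash
python3 snap.py wrist w11; python3 plan.py .4447 .3255 .24
```

```text
13.9 [0.447  0.3291 0.0792] [[0.333, -0.943, 0.004], [-0.943, -0.333, 0.001], [0.0, -0.004, -1.0]]
t 13.95 pos [0.447  0.3291 0.0792] F [ 0.09 -2.83  6.25] w 0.313
turn [0. 0. 0.] shift after turn [ 0.068  0.07  -4.019]
```

View pics/w11.png

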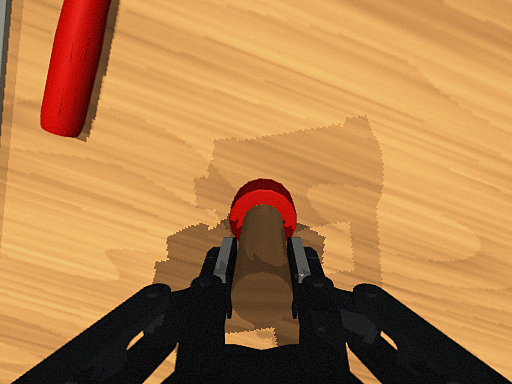

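The handle is gripped in the jaws, with the head at (263,215). The striking face is 79 mm below the TCP. Lifting and carrying it over.

carry_out --moves '[[[0,0,0,0,0,-0.3,-1],[0,0,0,0,0,-0.8,-1],[0,0,0,0,0,-0.8,-1],[0,0,0,0,0,-0.8,-1],[0,0,0,0,0,-0.8,-1],[0,0,0,0,0,-0.8,-1],[0,0,0,0,0,-0.3,-1],[0,0,0,0,0,0,-1]]]'

```text
time: 14.62
tool_pos: [0.4468, 0.3298, 0.2654]
tool_rot: [-0.004, 0.816, -0.577, 0.002]
contact_force: [0.4, -0.2, -2.3]
gripper_width: 0.314
```

```bash
python3 snap.py wrist w12
python3 - <<'E'
from h import *
s,f=pickle.load(open('w12.pkl','rb'));P=cloud(f,s);T=W(s);Q=(P-T[:3,3])@T[:3,:3]*1e3
hsv=cv2.cvtColor(f['frame'],cv2.COLOR_RGB2HSV);H,S,V=[hsv[...,i].astype(int) for i in range(3)]
r,c=np.mgrid[:384,:512]
m=((H<8)|(H>172))&(S>130)&(abs(c-262)<50)&(abs(r-215)<60)&(Q[...,2]<120)
q=Q[m];print(len(q),np.nanpercentile(q,[2,50,98],axis=0).round(1))
t=q[(q[:,2]<np.nanmin(q[:,2])+6)];print('head top circ',cv2.minEnclosingCircle(t[:,:2].astype(np.float32)),np.median(t[:,2]))
b=q;print('all',cv2.minEnclosingCircle(q[np.isfinite(q[:,0])][:,:2].astype(np.float32)))
E
python3 plan.py .4512 -.0465 .26 19.5
```

```text
14.62 [0.4468 0.3298 0.2654] [[0.333, -0.943, 0.007], [-0.943, -0.333, 0.004], [-0.002, -0.008, -1.0]]
2131 [[-21.3 -21.2  47.7]
 [  0.9 -11.5  49.8]
 [ 22.2  12.5  74.9]]
head top circ ((-14.492948532104492, -11.908102035522461), 0.5254577994346619) -31.479360133870678
all ((0.9689898490905762, 1.6401764154434204), 24.15194320678711)
t 14.67 pos [0.4457 0.3291 0.2619] F [-0.07 -0.23 -2.88] w 0.31
turn [-0.029  0.007 -0.009] shift after turn [8.897 3.005 0.049]
```

View pics/w12.png

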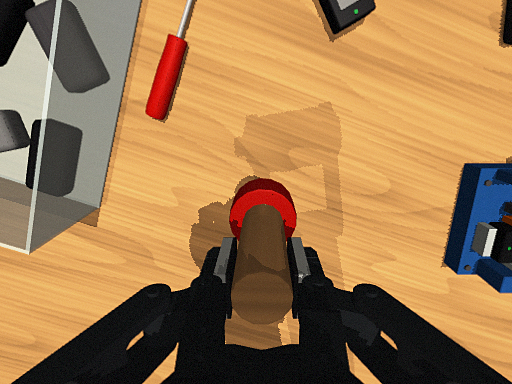

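The tapper hangs straight, head centre at about (1.0,1.5) mm in tool x,y, with a baseline Fz ≈ -2.9 N. Carrying it to above the wedge.

carry_out --moves '[[[0,0,0,0.4,0.14,0,-1],[0,0,0,0.75,0.255,0,-1],[0,0,0,0.75,0.255,0,-1],[0,0,0,0.75,0.255,0,-1],[0,0,0,0.75,0.255,0,-1],[0,0,0,0.75,0.255,0,-1],[0,0,0,0.75,0.255,0,-1],[0,0,0,0.75,0.255,0,-1]]]'

```text
time: 15.33
tool_pos: [0.4461, 0.0886, 0.2567]
tool_rot: [0.002, 0.816, -0.577, -0.002]
contact_force: [0.2, -0.1, -3.1]
gripper_width: 0.318
```

carry_out --moves '[[[0,0,0,0.75,0.255,0,-1],[0,0,0,0.75,0.255,0,-1],[0,0,0,0.75,0.255,0,-1],[0,0,0,0.6,0.2,0,-1],[0,0,0,0.37,0.12,0,-1],[0,0,0,0,0,0,-1],[0,0,0,0,0,0,-1],[0,0,0,0,0,0,-1]]]'

```text
time: 16.0
tool_pos: [0.4491, -0.0452, 0.2585]
tool_rot: [0.0, 0.816, -0.577, -0.002]
contact_force: [0.2, -0.3, -1.8]
gripper_width: 0.31
```

```bash
python3 snap.py wrist w13;  python3 plan.py .4505 -.0457 .23 19.5
```

```text
16.0 [ 0.4491 -0.0452  0.2585] [[0.333, -0.943, -0.004], [-0.943, -0.333, 0.002], [-0.003, 0.003, -1.0]]
t 16.05 pos [ 0.4493 -0.045   0.259 ] F [-0.35  1.31 -3.59] w 0.31
turn [0.026 0.025 0.   ] shift after turn [ 0.027 -0.022  0.725]
```

View pics/w13.png

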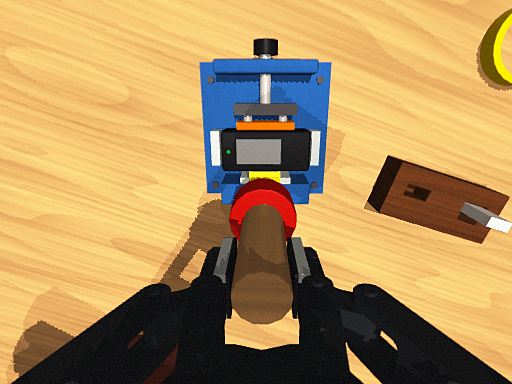

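The red head is over the wedge, with its front edge at (265,176). Lowering to just above the wedge top.

carry_out --moves '[[[0,0,0,0.03,-0.02,0.2,-1],[0,0,0,0,0,0.25,-1],[0,0,0,0,0,0.25,-1],[0,0,0,0,0,0.12,-1],[0,0,0,0,0,0,-1],[0,0,0,0,0,0,-1],[0,0,0,0,0,0,-1]]]'

```text
time: 16.63
tool_pos: [0.4513, -0.0468, 0.2282]
tool_rot: [-0.0, 0.816, -0.578, 0.0]
contact_force: [0.8, -0.1, -2.3]
gripper_width: 0.311
```

carry_out --moves '[[[0,0,0,0,0,0.05,-1],[0,0,0,0,0,0.05,-1],[0,0,0,0,0,0,-1],[0,0,0,0,0,0,-1]]]'

```text
time: 16.97
tool_pos: [0.4511, -0.0468, 0.224]
tool_rot: [-0.0, 0.816, -0.578, -0.0]
contact_force: [0.2, -0.4, -3.5]
gripper_width: 0.312
```

carry_out --moves '[[[0,0,0,0,0,0.05,-1],[0,0,0,0,0,0,-1],[0,0,0,0,0,0,-1]]]'

```text
time: 17.22
tool_pos: [0.451, -0.0468, 0.2218]
tool_rot: [0.0, 0.816, -0.578, -0.0]
contact_force: [-0.4, -0.2, -3.4]
gripper_width: 0.309
```

carry_out --moves '[[[0,0,0,0,0,0.04,-1],[0,0,0,0,0,0,-1],[0,0,0,0,0,0,-1]]]'

```text
time: 17.47
tool_pos: [0.4511, -0.0468, 0.2203]
tool_rot: [-0.0, 0.816, -0.578, -0.0]
contact_force: [0.3, -0.1, -2.3]
gripper_width: 0.315
```

carry_out --moves '[[[0,0,0,0,0,0.04,-1],[0,0,0,0,0,0,-1],[0,0,0,0,0,0,-1]]]'

```text
time: 17.72
tool_pos: [0.4514, -0.0469, 0.2193]
tool_rot: [-0.0, 0.816, -0.578, 0.0]
contact_force: [-0.8, -0.8, 0.6]
gripper_width: 0.315
```

carry_out --moves '[[[0,0,0,0,0,0.04,-1],[0,0,0,0,0,0,-1],[0,0,0,0,0,0,-1]]]'

```text
time: 17.97
tool_pos: [0.4513, -0.0469, 0.2175]
tool_rot: [-0.0, 0.816, -0.578, 0.0]
contact_force: [-0.0, -0.4, 1.8]
gripper_width: 0.312
```

Contact: about 4.8 N net, with the adapter sliding. Continuing in small steps; the target is 13–17 N net, i.e. a reading of about 11–13 N.

carry_out --moves '[[[0,0,0,0,0,0.03,-1],[0,0,0,0,0,0,-1],[0,0,0,0,0,0,-1]]]'

```text
time: 18.22
tool_pos: [0.4512, -0.0469, 0.216]
tool_rot: [0.0, 0.816, -0.578, 0.0]
contact_force: [-0.4, 0.2, 1.1]
gripper_width: 0.315
```

carry_out --moves '[[[0,0,0,0,0,0.03,-1],[0,0,0,0,0,0,-1],[0,0,0,0,0,0,-1]]]'

```text
time: 18.47
tool_pos: [0.4512, -0.0468, 0.2149]
tool_rot: [0.0, 0.816, -0.578, 0.0]
contact_force: [-0.5, -0.4, 2.5]
gripper_width: 0.313
```

carry_out --moves '[[[0,0,0,0,0,0.03,-1],[0,0,0,0,0,0,-1],[0,0,0,0,0,0,-1]]]'

```text
time: 18.72
tool_pos: [0.4513, -0.0469, 0.2141]
tool_rot: [-0.0, 0.816, -0.578, 0.0]
contact_force: [-1.2, -0.2, 3.6]
gripper_width: 0.311
```

carry_out --moves '[[[0,0,0,0,0,0.03,-1],[0,0,0,0,0,0,-1],[0,0,0,0,0,0,-1]]]'

```text
time: 18.97
tool_pos: [0.4515, -0.0469, 0.2134]
tool_rot: [-0.0, 0.816, -0.578, 0.001]
contact_force: [-0.6, -0.2, 6.5]
gripper_width: 0.314
```

The force is now rising (9.4 N net), so the pad has been met. Smaller steps from here.

carry_out --moves '[[[0,0,0,0,0,0.02,-1],[0,0,0,0,0,0,-1],[0,0,0,0,0,0,-1],[0,0,0,0,0,0,-1]]]'

```text
time: 19.3
tool_pos: [0.4516, -0.0469, 0.2133]
tool_rot: [-0.0, 0.816, -0.578, 0.001]
contact_force: [-1.8, 1.0, 8.4]
gripper_width: 0.313
```

carry_out --moves '[[[0,0,0,0,0,0.02,-1],[0,0,0,0,0,0,-1],[0,0,0,0,0,0,-1],[0,0,0,0,0,0,-1]]]'

```text
time: 19.63
tool_pos: [0.4518, -0.0469, 0.213]
tool_rot: [-0.0, 0.816, -0.578, 0.001]
contact_force: [-2.5, 0.7, 9.6]
gripper_width: 0.313
```

```bash
python3 plan.py .4505 -.0457 .23 19.5
```

```text
t 19.63 pos [ 0.4518 -0.0469  0.213 ] F [-2.48  0.67  9.56] w 0.313
turn [-0.023 -0.014 -0.011] shift after turn [-0.04   0.021 -0.426]
```

carry_out --moves '[[[0,0,0,0,0,0.02,-1],[0,0,0,0,0,0,-1],[0,0,0,0,0,0,-1],[0,0,0,0,0,0,-1]]]'

```text
time: 19.97
tool_pos: [0.452, -0.0469, 0.2126]
tool_rot: [-0.001, 0.816, -0.578, 0.001]
contact_force: [-2.6, 0.3, 11.2]
gripper_width: 0.313
```

carry_out --moves '[[[0,0,0,0,0,0,-1],[0,0,0,0,0,0,-1]]]'

```text
time: 20.13
tool_pos: [0.452, -0.0469, 0.2126]
tool_rot: [-0.001, 0.816, -0.578, 0.001]
contact_force: [-2.1, 0.5, 11.7]
gripper_width: 0.31
```

carry_out --moves '[[[0,0,0,0,0,0.012,-1],[0,0,0,0,0,0,-1],[0,0,0,0,0,0,-1],[0,0,0,0,0,0,-1]]]'

```text
time: 20.47
tool_pos: [0.4521, -0.047, 0.2126]
tool_rot: [-0.001, 0.816, -0.578, 0.001]
contact_force: [-2.1, 0.0, 12.6]
gripper_width: 0.312
```

```bash
python3 plan.py .4505 -.0457 .23 19.5
```

```text
t 20.47 pos [ 0.4521 -0.047   0.2126] F [-2.14  0.   12.64] w 0.312
turn [-0.03  -0.018 -0.011] shift after turn [-0.043  0.027 -0.436]
```

About 15.5 N net, mid-window. Lifting off to check the wedge's position.

carry_out --moves '[[[0,0,0,0,0,-0.1,-1],[0,0,0,0,0,-0.3,-1],[0,0,0,0,0,-0.6,-1],[0,0,0,0,0,-0.6,-1],[0,0,0,0,-0.7,-0.4,-1],[0,0,0,0,-0.9,0,-1],[0,0,0,0,-0.4,0,-1],[0,0,0,0,0,0,-1]]]'

```text
time: 21.13
tool_pos: [0.5281, -0.0191, 0.2884]
tool_rot: [-0.0, 0.817, -0.577, -0.001]
contact_force: [-0.1, 0.2, -3.2]
gripper_width: 0.311
```

carry_out --moves '[[[0,0,0,0,0,0,-1],[0,0,0,0,0,0,-1]]]'

```text
time: 21.3
tool_pos: [0.5256, -0.0201, 0.2883]
tool_rot: [0.001, 0.816, -0.578, -0.001]
contact_force: [-0.2, 0.2, -2.5]
gripper_width: 0.308
```

```bash
python3 snap.py wrist w14;python3 snap.py side s14
python3 - <<'E'
from h import *
a=np.radians(19.5);ex=np.array([np.cos(a),np.sin(a)]);ey=np.array([-ex[1],ex[0]]);o=np.array([.4864,-.0352])
for t in ['w9','w14']:
    s,f=pickle.load(open(t+'.pkl','rb'));P=cloud(f,s);Z=P[...,2]
    hsv=cv2.cvtColor(f['frame'],cv2.COLOR_RGB2HSV);H,S,V=[hsv[...,i].astype(int) for i in range(3)]
    m=(H>22)&(H<32)&(S>150)&(Z>.10)&(Z<.16)&(abs(P[...,0]-.45)<.04)&(abs(P[...,1]+.046)<.04)
    q=P[m]
    if len(q)<20: print(t,'no yellow',len(q));continue
    qq=q[q[:,2]>np.percentile(q[:,2],70)-.003];L=(qq[:,:2]-o)@np.c_[ex,ey]*1e3
    print(t,len(qq),np.median(qq[:,2]).round(4),L.min(0).round(1),L.max(0).round(1),'tilt',np.linalg.lstsq(np.c_[L,np.ones(len(L))],qq[:,2]*1e3,rcond=None)[0].round(3))
    X=(P[...,:2]-o)@ex*1e3;Y=(P[...,:2]-o)@ey*1e3
    for y0 in (-30,30):
        m=(abs(Y-y0)<6)&(Z>.064)&(Z<.072)&(X<20)&(V<90)&~((H>105)&(H<128)&(S>120));print('adapter x range',np.percentile(X[m],[1,99]).round(1))
    m=(Z>.076)&(Z<.086)&(abs(Y)>25)&(abs(Y)<45)&(X<-40);print('cheek inner',np.percentile(X[m],99).round(1))
    m=(H>5)&(H<18)&(S>200)&(V>150)&(Z>.055)&(Z<.08)&(abs(X)<40)&(abs(Y)<40);print('pad',np.percentile(X[m],[2,50,98]).round(1) if m.sum() else None)
cv2.imwrite('pics/s14z.png',cv2.resize(cv2.imread('pics/s14.png')[150:250,230:340],None,fx=5,fy=5,interpolation=cv2.INTER_CUBIC))
E
```

```text
21.3 [ 0.5256 -0.0201  0.2883] [[0.333, -0.943, -0.003], [-0.943, -0.333, 0.0], [-0.001, 0.003, -1.0]]
21.35 [ 0.5256 -0.0203  0.2886] [[0.333, -0.943, -0.002], [-0.943, -0.333, 0.0], [-0.001, 0.002, -1.0]]
w9 1020 0.1407 [-51.2 -12.7] [-22.8  14.9] tilt [-1.40000e-02 -3.00000e-03  1.40212e+02]
adapter x range [-38.8   5.5]
adapter x range [-38.7   5.6]
cheek inner -44.1
pad [ 6.7 10.9 14.8]
w14 no yellow 0
```

View pics/w14.png

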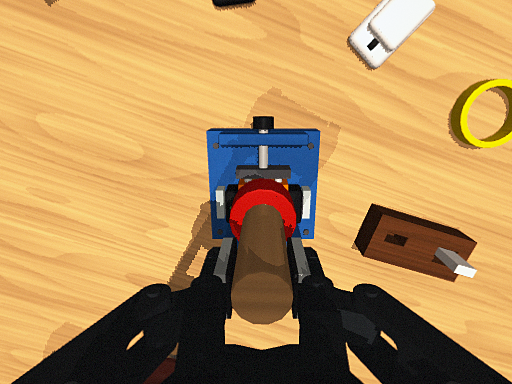

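View pics/s14z.png

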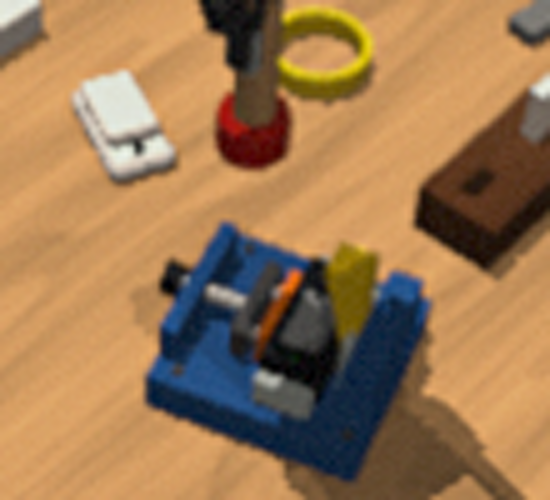

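The head blocks the wrist view; in the side view the wedge stands upright at about (350,290) in the zoom. I'll shift the tool back to see it from the wrist camera.

carry_out --moves '[[[0,0,0,0,0.6,0,-1],[0,0,0,0,0.8,0,-1],[0,0,0,0,0.8,0,-1],[0,0,0,0,0.7,0,-1],[0,0,0,0,0.3,0,-1],[0,0,0,0,0,0,-1],[0,0,0,0,0,0,-1],[0,0,0,0,0,0,-1]]]'

```text
time: 22.07
tool_pos: [0.4061, -0.0627, 0.2897]
tool_rot: [-0.0, 0.816, -0.578, 0.0]
contact_force: [0.2, 0.3, -2.4]
gripper_width: 0.314
```

```bash
python3 snap.py wrist w15;cat > chk.py <<'E'
import sys
from h import *
a=np.radians(19.5);ex=np.array([np.cos(a),np.sin(a)]);ey=np.array([-ex[1],ex[0]]);o=np.array([.4864,-.0352])
for t in sys.argv[1:]:
    s,f=pickle.load(open(t+'.pkl','rb'));P=cloud(f,s);Z=P[...,2]
    hsv=cv2.cvtColor(f['frame'],cv2.COLOR_RGB2HSV);H,S,V=[hsv[...,i].astype(int) for i in range(3)]
    m=(H>22)&(H<32)&(S>150)&(Z>.10)&(Z<.16)&(abs(P[...,0]-.45)<.04)&(abs(P[...,1]+.046)<.04)
    q=P[m]
    if len(q)<20: print(t,'no yellow',len(q));continue
    qq=q[q[:,2]>np.percentile(q[:,2],70)-.003];L=(qq[:,:2]-o)@np.c_[ex,ey]*1e3
    print(t,len(qq),np.median(qq[:,2]).round(4),L.min(0).round(1),L.max(0).round(1),'tilt',np.linalg.lstsq(np.c_[L,np.ones(len(L))],qq[:,2]*1e3,rcond=None)[0].round(3))
    X=(P[...,:2]-o)@ex*1e3;Y=(P[...,:2]-o)@ey*1e3
    for y0 in (-30,30):
        m=(abs(Y-y0)<6)&(Z>.064)&(Z<.072)&(X<20)&(V<90)&~((H>105)&(H<128)&(S>120));print('adapter x range',np.percentile(X[m],[1,99]).round(1))
    m=(H>5)&(H<18)&(S>200)&(V>150)&(Z>.055)&(Z<.08)&(abs(X)<40)&(abs(Y)<40);print('pad',np.percentile(X[m],[2,50,98]).round(1) if m.sum() else None)
E
python3 chk.py w9 w15; python3 plan.py .4505 -.0457 .23 19.5
```

```text
22.07 [ 0.4061 -0.0627  0.2897] [[0.333, -0.943, 0.001], [-0.943, -0.333, 0.0], [0.0, -0.001, -1.0]]
w9 1020 0.1407 [-51.2 -12.7] [-22.8  14.9] tilt [-1.40000e-02 -3.00000e-03  1.40212e+02]
adapter x range [-38.8   5.5]
adapter x range [-38.7   5.6]
pad [ 6.7 10.9 14.8]
w15 833 0.1332 [-50.8 -12.5] [-22.5  14.6] tilt [-1.90000e-02 -8.00000e-03  1.32505e+02]
adapter x range [-38.2   6.1]
adapter x range [-38.2   6.1]
pad [ 7.2  9.4 14.8]
t 22.12 pos [ 0.4062 -0.0626  0.2895] F [ 0.27  0.77 -2.91] w 0.311
turn [-0.003  0.001 -0.009] shift after turn [-0.029 -1.185  1.488]
```

View pics/w15.png

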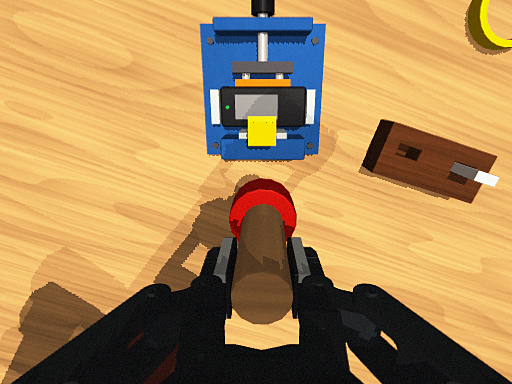

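The wedge went down 7.5 mm to top z=0.1332 (thin end ≈30 mm below slot). It is upright, its flat side is on the cheek, and it sits at pixel (262,131). I'll give one confirming tap to the same force to check that it no longer moves.

carry_out --moves '[[[0,0,0,-0.02,-0.4,0,-1],[0,0,0,0,-0.5,0,-1],[0,0,0,0,-0.28,0.3,-1],[0,0,0,0,0,0.6,-1],[0,0,0,0,0,0.5,-1],[0,0,0,0,0,0.3,-1],[0,0,0,0,0,0,-1],[0,0,0,0,0,0,-1]]]'

```text
time: 22.78
tool_pos: [0.45, -0.046, 0.221]
tool_rot: [0.0, 0.816, -0.577, -0.001]
contact_force: [0.8, -0.2, -1.6]
gripper_width: 0.308
```

carry_out --moves '[[[0,0,0,0,0,0.07,-1],[0,0,0,0,0,0,-1],[0,0,0,0,0,0,-1]]]'

```text
time: 23.03
tool_pos: [0.4507, -0.0465, 0.22]
tool_rot: [-0.0, 0.816, -0.578, 0.001]
contact_force: [0.3, -0.6, -2.6]
gripper_width: 0.313
```

carry_out --moves '[[[0,0,0,0,0,0.04,-1],[0,0,0,0,0,0,-1],[0,0,0,0,0,0,-1]]]'

```text
time: 23.28
tool_pos: [0.4501, -0.0463, 0.2174]
tool_rot: [-0.0, 0.816, -0.578, 0.0]
contact_force: [0.3, 0.2, -2.2]
gripper_width: 0.309
```

carry_out --moves '[[[0,0,0,0,0,0.04,-1],[0,0,0,0,0,0.04,-1],[0,0,0,0,0,0,-1],[0,0,0,0,0,0,-1]]]'

```text
time: 23.62
tool_pos: [0.4499, -0.0463, 0.2136]
tool_rot: [0.0, 0.816, -0.578, -0.0]
contact_force: [-0.5, 0.9, -2.5]
gripper_width: 0.315
```

carry_out --moves '[[[0,0,0,0,0,0.03,-1],[0,0,0,0,0,0,-1],[0,0,0,0,0,0,-1]]]'

```text
time: 23.87
tool_pos: [0.4502, -0.0463, 0.2128]
tool_rot: [-0.0, 0.816, -0.578, 0.0]
contact_force: [-0.5, -1.0, -2.1]
gripper_width: 0.312
```

carry_out --moves '[[[0,0,0,0,0,0.03,-1],[0,0,0,0,0,0,-1],[0,0,0,0,0,0,-1]]]'

```text
time: 24.12
tool_pos: [0.4505, -0.0464, 0.2127]
tool_rot: [-0.0, 0.816, -0.578, 0.001]
contact_force: [-1.7, 0.4, 4.6]
gripper_width: 0.314
```

carry_out --moves '[[[0,0,0,0,0,0.03,-1],[0,0,0,0,0,0,-1],[0,0,0,0,0,0,-1]]]'

```text
time: 24.37
tool_pos: [0.4509, -0.0464, 0.2126]
tool_rot: [-0.001, 0.816, -0.578, 0.001]
contact_force: [-1.9, 0.5, 9.2]
gripper_width: 0.314
```

carry_out --moves '[[[0,0,0,0,0,0.015,-1],[0,0,0,0,0,0,-1],[0,0,0,0,0,0,-1]]]'

```text
time: 24.62
tool_pos: [0.451, -0.0464, 0.2126]
tool_rot: [-0.001, 0.816, -0.578, 0.001]
contact_force: [-2.8, 1.8, 10.0]
gripper_width: 0.313
```

```bash
python3 plan.py .4505 -.0457 .23 19.5
```

```text
t 24.62 pos [ 0.451  -0.0464  0.2126] F [-2.79  1.83 10.02] w 0.313
turn [-0.031 -0.016 -0.011] shift after turn [-0.021  0.007 -0.436]
```

It's solid at 0.2126 m up to 13 N. One last small increase to about 16 N net.

carry_out --moves '[[[0,0,0,0,0,0.015,-1],[0,0,0,0,0,0,-1],[0,0,0,0,0,0,-1]]]'

```text
time: 24.87
tool_pos: [0.4512, -0.0464, 0.2124]
tool_rot: [-0.001, 0.816, -0.578, 0.002]
contact_force: [-3.4, 1.5, 12.3]
gripper_width: 0.313
```

carry_out --moves '[[[0,0,0,0,0,0.01,-1],[0,0,0,0,0,0,-1],[0,0,0,0,0,0,-1]]]'

```text
time: 25.12
tool_pos: [0.4513, -0.0464, 0.2124]
tool_rot: [-0.001, 0.816, -0.578, 0.002]
contact_force: [-3.2, 1.6, 13.9]
gripper_width: 0.313
```

About 16.8 N net with the wedge solid. Lifting off and returning the tapper to its place.

carry_out --moves '[[[0,0,0,0,0,-0.15,-1],[0,0,0,0,0,-0.4,-1],[0,0,0,0,0,-0.7,-1],[0,0,0,0,0,-0.3,-1],[0,0,0,0,0,0,-1],[0,0,0,0,0,0,-1]]]'

```text
time: 25.62
tool_pos: [0.4503, -0.0464, 0.2705]
tool_rot: [-0.0, 0.816, -0.578, 0.0]
contact_force: [-0.9, -0.6, -3.6]
gripper_width: 0.311
```

```bash
python3 plan.py .4455 .328 .26 19.5
```

```text
t 25.62 pos [ 0.4503 -0.0464  0.2705] F [-0.88 -0.61 -3.57] w 0.311
turn [-0.007 -0.005 -0.011] shift after turn [-8.862 -3.011  0.262]
```

carry_out --moves '[[[0,0,0,-0.4,-0.14,0,-1],[0,0,0,-0.75,-0.255,0,-1],[0,0,0,-0.75,-0.255,0,-1],[0,0,0,-0.75,-0.255,0,-1],[0,0,0,-0.75,-0.255,0,-1],[0,0,0,-0.75,-0.255,0,-1],[0,0,0,-0.75,-0.255,0,-1],[0,0,0,-0.75,-0.255,0,-1]]]'

```text
time: 26.28
tool_pos: [0.4462, 0.1938, 0.268]
tool_rot: [0.001, 0.816, -0.578, -0.001]
contact_force: [0.0, -0.7, -2.7]
gripper_width: 0.311
```

carry_out --moves '[[[0,0,0,-0.75,-0.255,0,-1],[0,0,0,-0.75,-0.255,0,-1],[0,0,0,-0.75,-0.255,0,-1],[0,0,0,-0.6,-0.2,0,-1],[0,0,0,-0.36,-0.12,0,-1],[0,0,0,0,0,0,-1],[0,0,0,0,0,0,-1],[0,0,0,0,0,0,-1]]]'

```text
time: 26.95
tool_pos: [0.4455, 0.3269, 0.2696]
tool_rot: [0.001, 0.816, -0.578, -0.0]
contact_force: [-0.2, -0.3, -2.5]
gripper_width: 0.312
```

```bash
python3 snap.py wrist w16; python3 plan.py .4455 .328 .0792 19.5
```

```text
26.95 [0.4455 0.3269 0.2696] [[0.332, -0.943, -0.001], [-0.943, -0.332, -0.002], [0.001, 0.002, -1.0]]
t 27.0 pos [0.4457 0.3268 0.27  ] F [ 0.82  0.26 -1.86] w 0.313
turn [ 0.013 -0.008 -0.026] shift after turn [-0.029 -0.006  4.77 ]
```

View pics/w16.png

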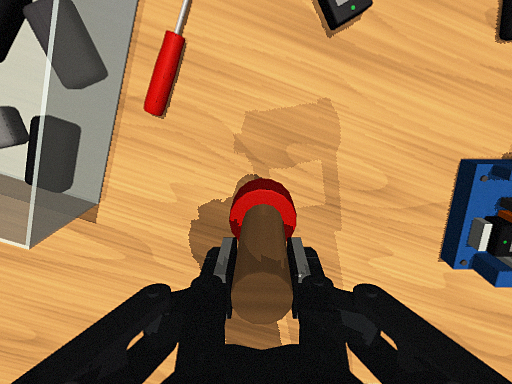

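The tapper hangs straight in the jaws at the same image position (263,215) over its clear spot. Lowering.

carry_out --moves '[[[0,0,0,0,0,0.5,-1],[0,0,0,0,0,0.8,-1],[0,0,0,0,0,0.8,-1],[0,0,0,0,0,0.8,-1],[0,0,0,0,0,0.8,-1],[0,0,0,0,0,0.6,-1],[0,0,0,0,0,0.2,-1],[0,0,0,0,0,0,-1]]]'

```text
time: 27.67
tool_pos: [0.4441, 0.326, 0.0879]
tool_rot: [0.003, 0.816, -0.578, -0.001]
contact_force: [0.4, -0.3, -3.1]
gripper_width: 0.316
```

carry_out --moves '[[[0,0,0,0,0,0,-1],[0,0,0,0,0,0.07,-1],[0,0,0,0,0,0.07,-1],[0,0,0,0,0,0,-1],[0,0,0,0,0,0,-1]]]'

```text
time: 28.08
tool_pos: [0.4461, 0.3283, 0.086]
tool_rot: [-0.001, 0.816, -0.578, 0.0]
contact_force: [0.0, -0.5, -3.6]
gripper_width: 0.31
```

carry_out --moves '[[[0,0,0,0,0,0.05,-1],[0,0,0,0,0,0,-1],[0,0,0,0,0,0,-1]]]'

```text
time: 28.33
tool_pos: [0.4455, 0.328, 0.083]
tool_rot: [0.0, 0.816, -0.577, -0.0]
contact_force: [0.3, -0.1, -2.3]
gripper_width: 0.309
```

carry_out --moves '[[[0,0,0,0,0,0.05,-1],[0,0,0,0,0,0,-1],[0,0,0,0,0,0,-1]]]'

```text
time: 28.58
tool_pos: [0.4455, 0.3279, 0.0808]
tool_rot: [0.0, 0.816, -0.578, -0.0]
contact_force: [-0.1, -0.2, -3.0]
gripper_width: 0.313
```

carry_out --moves '[[[0,0,0,0,0,0.04,-1],[0,0,0,0,0,0,-1],[0,0,0,0,0,0,-1]]]'

```text
time: 28.83
tool_pos: [0.4456, 0.328, 0.0794]
tool_rot: [0.0, 0.816, -0.578, -0.0]
contact_force: [1.2, -0.2, -2.7]
gripper_width: 0.31
```

carry_out --moves '[[[0,0,0,0,0,0.025,-1],[0,0,0,0,0,0,-1],[0,0,0,0,0,0,-1]]]'

```text
time: 29.08
tool_pos: [0.446, 0.3281, 0.0793]
tool_rot: [-0.0, 0.816, -0.578, 0.0]
contact_force: [-1.1, -1.6, 2.7]
gripper_width: 0.313
```

carry_out --moves '[[[0,0,0,0,0,0.02,-1],[0,0,0,0,0,0,-1],[0,0,0,0,0,0,-1]]]'

```text
time: 29.33
tool_pos: [0.4462, 0.3282, 0.0793]
tool_rot: [-0.0, 0.816, -0.578, 0.0]
contact_force: [-2.0, -2.1, 6.9]
gripper_width: 0.313
```

On the table. Opening the jaws gently.

carry_out --moves '[[[0,0,0,0,0,-0.02,-0.2],[0,0,0,0,0,0,0],[0,0,0,0,0,0,0.3],[0,0,0,0,0,0,0.5],[0,0,0,0,0,0,0.5],[0,0,0,0,0,0,0.5]]]'

```text
time: 29.83
tool_pos: [0.4456, 0.3279, 0.0783]
tool_rot: [0.0, 0.816, -0.578, -0.0]
contact_force: [0.2, -0.5, 0.2]
gripper_width: 0.751
```

carry_out --moves '[[[0,0,0,0,0,-0.3,0.5],[0,0,0,0,0,-0.6,0.5],[0,0,0,0,0,-0.8,0.5],[0,0,0,0,0,-0.8,0.5],[0,0,0,0,0,-0.8,0.5],[0,0,0,0,0,-0.5,0.5],[0,0,0,0,0,0,0.5],[0,0,0,0,0,0,0.5]]]'

```text
time: 30.5
tool_pos: [0.4465, 0.3285, 0.2332]
tool_rot: [-0.002, 0.816, -0.578, 0.001]
contact_force: [-1.1, 0.1, -0.8]
gripper_width: 0.746
```

```bash
python3 snap.py wrist w17; python3 snap.py side s17; python3 snap.py scene c17; python3 plan.py .452 -.046 .24 19.5
```

```text
30.5 [0.4465 0.3285 0.2332] [[0.333, -0.943, 0.004], [-0.943, -0.333, 0.002], [-0.001, -0.004, -1.0]]
30.55 [0.4456 0.3279 0.2309] [[0.333, -0.943, 0.0], [-0.943, -0.333, 0.0], [-0.0, -0.001, -1.0]]
30.6 [0.445  0.3276 0.2294] [[0.333, -0.943, -0.002], [-0.943, -0.333, -0.001], [0.0, 0.002, -1.0]]
t 30.65 pos [0.4448 0.3275 0.2287] F [ 0.1  -0.05  0.27] w 0.751
turn [ 0.036 -0.006 -0.012] shift after turn [ 8.862  2.946 -0.283]
```

View pics/w17.png

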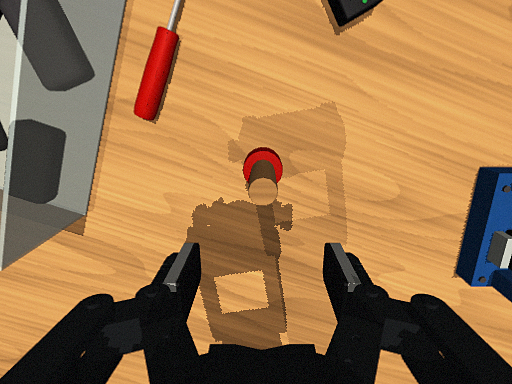

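View pics/c17.png

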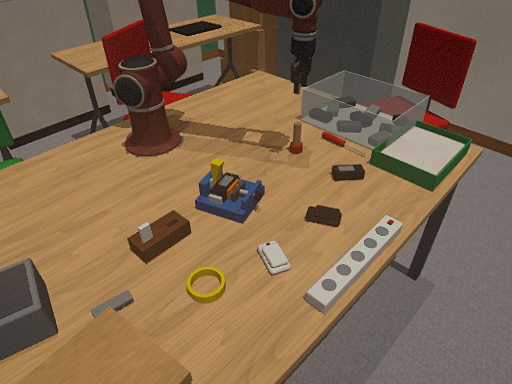

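The tapper stands upright and free at (263,180) in the wrist view, and the bystanders are where they were. I'll take a final close look at the wedge from above.

carry_out --moves '[[[0,0,0,0.4,0.14,-0.25,0.5],[0,0,0,0.75,0.25,-0.25,0.5],[0,0,0,0.75,0.25,0,0.5],[0,0,0,0.75,0.25,0,0.5],[0,0,0,0.75,0.25,0,0.5],[0,0,0,0.75,0.25,0,0.5],[0,0,0,0.75,0.25,0,0.5],[0,0,0,0.75,0.25,0,0.5]]]'

```text
time: 31.32
tool_pos: [0.4485, 0.0883, 0.2485]
tool_rot: [0.001, 0.816, -0.577, -0.001]
contact_force: [0.1, -0.4, -0.9]
gripper_width: 0.749
```

carry_out --moves '[[[0,0,0,0.75,0.25,0,0.5],[0,0,0,0.75,0.25,0,0.5],[0,0,0,0.75,0.25,0,0.5],[0,0,0,0.6,0.2,0,0.5],[0,0,0,0.36,0.12,0,0.5],[0,0,0,0,0,0,0.5],[0,0,0,0,0,0,0.5],[0,0,0,0,0,0,0.5]]]'

```text
time: 31.98
tool_pos: [0.4515, -0.045, 0.2493]
tool_rot: [0.0, 0.816, -0.577, -0.001]
contact_force: [0.4, 0.3, 0.7]
gripper_width: 0.751
```

```bash
python3 snap.py wrist w18; python3 chk.py w15 w18
```

```text
31.98 [ 0.4515 -0.045   0.2493] [[0.333, -0.943, -0.002], [-0.943, -0.333, 0.001], [-0.002, 0.002, -1.0]]
w15 833 0.1332 [-50.8 -12.5] [-22.5  14.6] tilt [-1.90000e-02 -8.00000e-03  1.32505e+02]
adapter x range [-38.2   6.1]
adapter x range [-38.2   6.1]
pad [ 7.2  9.4 14.8]
w18 916 0.1331 [-51.1 -13.1] [-22.9  14.4] tilt [-8.00000e-03 -3.00000e-03  1.32769e+02]
adapter x range [-38.    6.5]
adapter x range [-41.5   6.5]
pad [ 7.4 11.5 14.9]
```

View pics/w18.png

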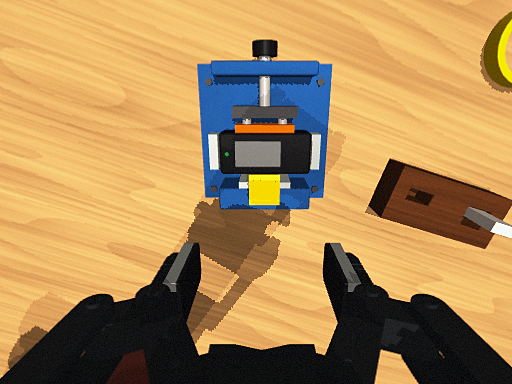

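The wedge top is unchanged at z=0.133 m, upright with its flat side on the cheek and midway between the lips; the adapter is against the pad. The robot touches nothing, so I'm handing in.

```bash
python3 -c "
from plant import ticket;print(ticket.job_done())"
```

```text
the job is handed in; nothing more can be done
None
```

I set the yellow wedge in the slot and tapped it down until it locked. The tapper is back standing upright on the table. The job was handed in at about 32 s; no verdict was reported.

- **Placing:** I stood the wedge thin end down with its flat side on the cheek and let go while it was still loose. At that point it was pushing with about 4.7 N, the adapter was sliding freely and the thin end was about 22.5 mm below the slot point.
- **Tapping:** I pressed it down with the red head in small steps to about 15.5 N, allowing for the tapper's weight. A second tap to about 16.8 N moved it only about 0.2 mm, and its top measured the same afterwards.
- **Last checks:**
  - The wedge top held at z = 0.133 m, so the thin end is about 30 mm below the slot point.
  - It is upright, centred in the channel to within about 1 mm, and the adapter is against the pad.
  - The tapper stands free close to where it started, and nothing else looks disturbed.

Two things did not agree cleanly:
- **Cheek face:** in the images it lies about 6 mm from where the stated cradle dimensions put it. I went by the direct measurement and the felt contact.
- **Pad movement:** it moved about 0.7 mm between releasing the wedge and the last check, roughly 6 N of clamp. The push force suggests closer to 10 N, but the movement is near the depth noise, so I relied on the push force.

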